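# Turn a chased brass plate over in its frame and lock it

### The arm

A 7-joint arm with a two-finger parallel gripper is mounted at the origin on the work surface. World frame = base frame: x ahead of the robot, y to its left, z up, the work surface at z = 0. Lengths are in m, angles in degrees, forces in N, time in s.
With the tool pointing down it reaches from about 0.425 to 0.875 m from the base axis. Payload 4.7 kg.
Tool frame: the origin (TCP) lies midway between the tips of the shut fingers; the grasp point (between the pads) lies 19 mm behind it; z points along the fingers, y is the line along which they close (so a half turn about z gives the same grasp; the last joint's range is limited). The gripper opens to 87 mm and grips with 3 to 60 N. Pads are 19 mm wide; open, the fingers measure 117 mm over their backs; the gripper's body (75 mm by 190 mm) begins 51 mm behind the grasp point.
Start: joints at [72.141, 18.392, -4.016, 83.108, 1.295, 78.541, -3.26], TCP at [0.208, -0.616, 0.188] pointing down, gripper open.
Joint ranges: [-163.93, 163.93], [-17.29, 119.83], [-79.2, 71.16], [3.27, 140.29], [-89.18, 269.18], [5.43, 117.66], [-154.24, 154.24]. Speed limits (degrees/s): [147.25, 147.25, 180, 180, 180, 180, 180].

### API

Orientations are given as [roll, pitch, yaw] about the fixed x, y, z axes, in that order (R = Rz(yaw) Ry(pitch) Rx(roll)).
In Python, from cell import env gives the robot as it stands.
- The arm moves only by the tool step_arm, never from a script. Its argument "moves" is a list of rows, each an object with "dp": the shift along the tool's x, y, z in mm, a list of three; "dr": the turn, a rotation vector about the tool's x, y, z in rad, a list of three; "fingers": the closure, from 0 (fully open) to 1 (shut). In form: [{"dp": [dx, dy, dz], "dr": [ax, ay, az], "fingers": fingers}, ...]. A call has exactly 5 rows; each row shifts and turns the commanded pose from where the row before left it, along the tool's axes as they then stand; what a row does not reach is not made up. A row lasts 1/8 s, in which the tool goes at most 62.5 mm and 10.7 degrees, less where a joint would pass 70% of its speed; a pose out of reach is approached as far as the arm can. A call with a gripper value outside its range is refused whole. The fingers move at their own pace and stop on an object; "squeeze" is the grip in N (left out, the last holds). Time passes only in rows, so rows that do not move let the fingers close, or fill a call up. It gives the time, the measured TCP pose, the force, the opening and the grip force at its end, in the units of the state.
- env.get_obs(): the state, without advancing time (a new reading comes with each control period).
- env.read_camera(name): name is "scene" or "side" or "wrist"; returns the picture (480x640x3 uint8, red, green, blue); there is no depth.
- env.camera_model(name): a dict with "fx", "fy", "cx", "cy" (pixels), "k1" (the pictures are not rectified: a ray, as slopes to the right and down, at radius r is drawn at 1 + k1 r^2 times it, then the intrinsics apply), "R" (3x3) and "t" (3): a world point X has camera coordinates R X + t. Camera axes: x right, y down, z forward; pixel columns grow to the right and rows downward; lengths in m; the calibration is good to about 2 mm. A picture is of the moment at which its call begins: read the wrist's pose just before it. camera_model takes no time and is no camera call; for the wrist camera it gives the pose at the moment of the call.
- env.sign_off(): hands the job in; it is judged then, once.
The state is a dict: "time_s": time; "qpos": joint angles; "joint_velocities": joint speeds; "effort": joint torques, N m; "tool_pos": TCP position; "tool_rot": TCP orientation; "force": force on the tool from outside, world axes, zero at the start; "wrist_torque": the same for the moment, N m; "grip_width": finger opening in m; "grasp_force": force on a finger pad.
Only numpy, scipy, OpenCV 4.12 (cv2) and the standard library are available. Lean on these libraries where they do the work, as an engineer would, in place of code of your own. Each camera call takes 0.05 s, during which the arm holds its last target. There are 200 camera calls.

### The job

Draw the wooden step block out from under the brass plate and leave it standing upright on the bench, clear of the plate's swing. Then turn the plate over in its frame so that its back lies level and facing up, and lock it there by turning the frame's black knob fully clockwise. Do not tip the block over or disturb anything else on the bench.

Things in the scene. Friction and masses are not known exactly. Their poses are not given: they have to be found in the camera images.
- frame: Turn-over frame bolted to the bench. Origin on the bench under its middle; x across it (away from the robot at yaw 0), y along it. Base bar 36 (x) by 300 (y) by 12 mm high; cross feet 130 (x) by 36 by 12 mm at y = +-135. Grey post 34 by 26, 142 mm high, at y = -120; bolt housing 46 by 46, 150 mm high, at y = +135, lock knob on top. The plate turns between them.
- plate_mid (a point): Middle of the plate, on its turning axis (level, along the frame's y, 110 mm above the bench); turns with the plate: its z points out of the front face. Brass plate in a steel rim: 110 mm across the axis, 190 mm along it, 10 mm thick at the rim, 6 mm inside. Front: raised round medallion; back: two plain long ribs. 0.5 kg, balanced.
- plate (a joint): Plate angle (rad). 0: level, front up. Growing: the edge at the frame's -x side goes down, the +x edge comes up and over. 1.571: upright, former -x edge lowest. 3.142: level, back up, former +x edge now at the -x side. Starts -0.45 to 0.1; stops at -0.6 and 3.5, none at level. Stays where it is left; about 0.12 N m turns it.
- slot (a point): Centre of the steel index plate on the plate's +y end (100 mm from its middle): 63 mm wide, 68 mm high, 8 mm thick, square to the axis, split by a 15 mm slot that is square to the plate. The housing's round-nosed bolt (11 mm thick, 25 mm above the axis) enters the slot only with the plate within about 0.2 rad of level, and centres it to about 0.1 rad.
- lock (a joint): Angle of the lock knob (rad), vertical axis, growing clockwise seen from above. 0: bolt drawn back, bar grip along the frame's x. 1.571 (stop): bolt fully in, locked, bar grip along the frame's y. Starts 0 to 0.35. About 0.06 N m turns it; it stays where left. With the plate not level it stops at about 0.5.
- lock_grip (a point): Point on the lock knob's axis inside its black bar grip, 181 mm above the bench; x axis along the bar. The grip is 68 mm long, 14 mm thick and 26 mm high (165 to 191 mm above the bench), 15 mm clear of the housing's top.
- block: Loose L-shaped hardwood step block, 110 (x) by 45 mm (y), 0.2 to 0.42 kg, origin under its centre: a low step 46 mm high from x = -55 to +13, a head 88 mm high from +13 to +55. It stands at the frame's -x side, its head partly under the plate, and stops the plate from turning over: the plate's edges swing on a 55 mm radius about the axis. Pulled near its top it tips.
- graver_pot: Bystander, loose: steel pot of gravers, 54 mm across, 135 mm tall, origin under its centre.
- doming_block: Bystander, loose: steel doming cube, 60 mm, origin under its centre.
- tin: Bystander, loose: squat amber jar with metal cap, 60 mm across, 55 mm tall, origin under its centre.
- mandrel: Bystander, loose: upright tapered steel ring mandrel on a round wooden foot 70 mm across, 170 mm tall, origin under its centre.
- hammer: Bystander, loose: hammer 220 mm long, lying flat along its x axis, head at +x.
- caliper: Bystander, loose: flat steel vernier caliper 190 mm long, lying along its x axis, origin under its middle.
- saw: Bystander, loose: piercing-saw frame 230 mm long lying flat along its x axis, wooden handle at -x, bow (95 mm) to its +y, up to 26 mm high.
Mind the look-alikes: they are no part of the job. Of the things shaped like the block, the wooden one is meant.

How it is judged:
By the outcome, as a careful person would: the job done as asked, in the order asked, and still so for the second after the job is handed in, with the robot touching nothing.
It also fails if it takes over 72 s, if anything falls off the work surface, if the arm or the gripper's body presses on something with over 40 N, if the wrist force passes 120 N, or if a joint passes its speed limit or range.

## Working session

There is one attempt and no reset: what is moved stays moved. The work goes in short steps, Python scripts to look and compute and a tool call to move; the robot and the scene stay as the last step left them, time stands still between calls to the robot, and variables do not carry over. Pictures are saved under pics/ and viewed, at most 10 in all, crops included, and the job is handed in when it is done.

Besides the shell and the picture viewer there is one more tool, called after "Emit:" as name([rows], argument=value, ...), one row to a line, values as JSON. step_arm: Moves the arm, as the interface text tells. Its arguments: {"type":"object","properties":{"moves":{"type":"array","items":{"type":"object","properties":{"dp":{"type":"array","items":{"type":"number"}},"dr":{"type":"array","items":{"type":"number"}},"fingers":{"type":"number"}}}},"squeeze":{"type":"number"}},"required":["moves"]}

```bash
mkdir -p pics; ls
cat > h.py <<'E'
import numpy as np, cv2
from cell import env
from scipy.spatial.transform import Rotation as Ro
def cast(m,uv,z):
    "pixel -> world point on plane height z"
    o,d=ray(m,uv); return o+d*(z-o[2])/d[2]
def ray(m,uv):
    p=np.array([(uv[0]-m['cx'])/m['fx'],(uv[1]-m['cy'])/m['fy']]); q=p.copy()
    for _ in range(20): q=p/(1+m['k1']*(q@q))
    R=np.array(m['R']);t=np.array(m['t'])
    return -R.T@t, R.T@np.array([q[0],q[1],1])
def proj(m,X):
    c=np.array(m['R'])@np.array(X)+np.array(m['t']); q=c[:2]/c[2]; q=q*(1+m['k1']*(q@q))
    return np.array([q[0]*m['fx']+m['cx'],q[1]*m['fy']+m['cy']])
def tri(a,b):
    "two (model,uv) -> point, gap"
    o1,d1=ray(*a);o2,d2=ray(*b)
    s=np.linalg.lstsq(np.c_[d1,-d2],o2-o1,rcond=None)[0]
    p,q=o1+d1*s[0],o2+d2*s[1]; return (p+q)/2,np.linalg.norm(p-q)
E
python3 - <<'E'
from h import *
for n in ['scene','side','wrist']:
    m=env.camera_model(n); im=env.read_camera(n); cv2.imwrite(f'pics/{n}0.png',im[...,::-1]); np.save(f'{n}0.npy',m,allow_pickle=True)
    print(n,{k:np.round(v,3).tolist() for k,v in m.items()})
print(env.get_obs())
E
```

```text
pics
scene {'fx': 492.7, 'fy': 492.7, 'cx': 325.378, 'cy': 244.501, 'k1': -0.129, 'R': [[-0.187, 0.982, -0.01], [0.517, 0.089, -0.852], [-0.836, -0.164, -0.524]], 't': [0.107, -0.143, 1.565]}
side {'fx': 468.894, 'fy': 468.894, 'cx': 316.889, 'cy': 239.628, 'k1': -0.112, 'R': [[-0.973, -0.229, -0.021], [-0.14, 0.662, -0.737], [0.183, -0.714, -0.676]], 't': [0.514, 0.168, 1.09]}
wrist {'fx': 401.787, 'fy': 401.787, 'cx': 312.859, 'cy': 232.878, 'k1': 0.008, 'R': [[0.319, -0.948, -0.002], [-0.916, -0.309, 0.257], [-0.244, -0.08, -0.967]], 't': [-0.649, -0.032, 0.39]}
{'time_s': 0.15, 'qpos': array([72.14100983, 18.42971237, -4.01555353, 83.15813406,  1.2941186 ,
       78.53965571, -3.26057739]), 'joint_velocities': array([ 0.04698353, -0.01298906, -0.09554902, -0.1744528 ,  0.06102456,
       -0.00592345, -0.01519851]), 'effort': array([ 1.61442645e-04, -4.91798365e+01, -4.04493492e-01, -3.12875175e+01,
       -6.39195973e-02,  4.05282236e-02,  8.71417728e-05]), 'tool_pos': array([ 0.20785575, -0.61539074,  0.18761439]), 'tool_rot': array([-1.79917663e+02,  4.08519712e-03,  1.86676386e+01]), 'force': array([ 0.28116879, -0.15323594,  0.2260241 ]), 'wrist_torque': array([-0.02730948,  0.01489929,  0.05074708]), 'grasp_force': 0.0, 'grip_width': 0.08683626030469618}
```

View pics/scene0.png

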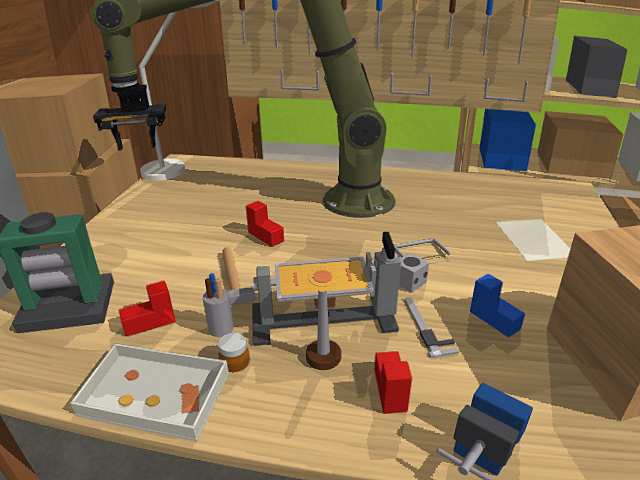

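View pics/side0.png

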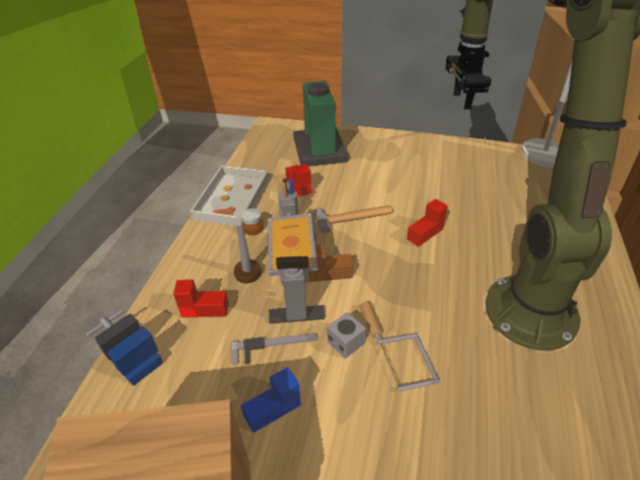

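The side view shows the L-shaped look-alikes: red at (428,222), (298,180) and (200,300), blue at (272,400). The only wooden one is at (337,267), partly under the plate on the robot's side, so that is the block. The knob is at side (293,262) and scene (388,245). Next, a close crop to check the choice.

Run:
```python
import cv2,numpy as np
a=cv2.imread('pics/side0.png')[170:350,230:430]; b=cv2.imread('pics/scene0.png')[215:375,220:430]
a=cv2.resize(a,(440,396),interpolation=cv2.INTER_CUBIC); a=cv2.resize(cv2.imread('pics/side0.png')[170:345,230:400],None,fx=3.2,fy=3.2,interpolation=cv2.INTER_CUBIC)
cv2.imwrite('pics/c1.png',a)
cv2.imwrite('pics/c2.png',cv2.resize(b,None,fx=3.7,fy=3.7,interpolation=cv2.INTER_CUBIC))
```

```text
(no output)
```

View pics/c1.png

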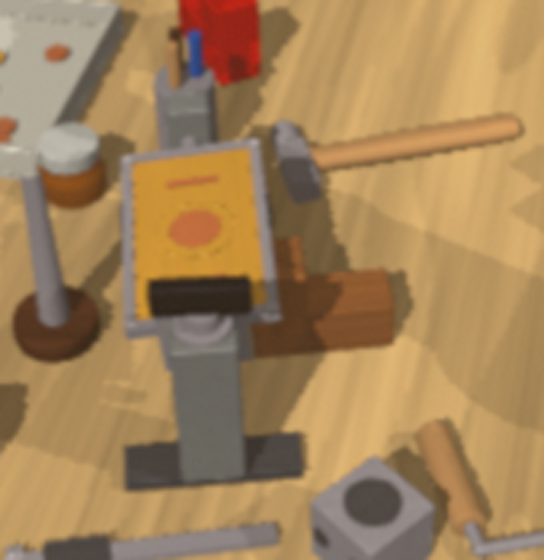

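View pics/c2.png

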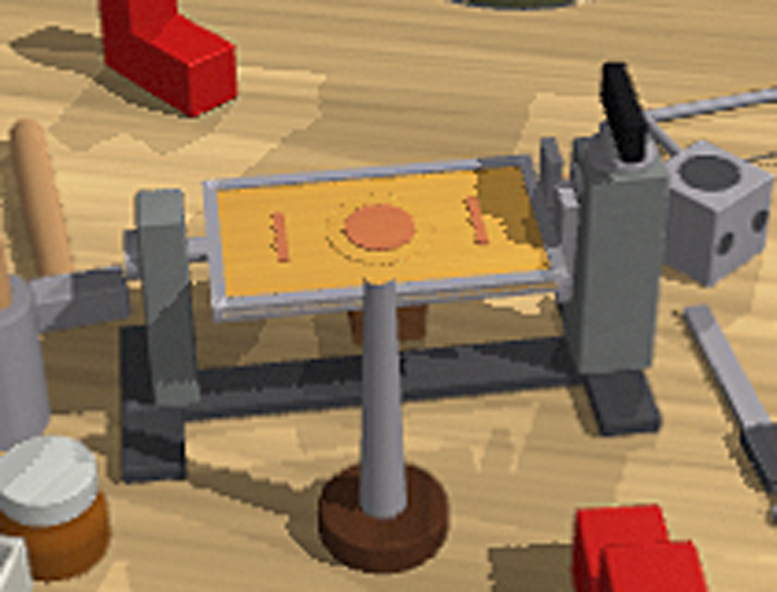

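The crop confirms the wooden L-block. Its low step points toward the robot, with the step end's top corners at crop (388,270) and (395,308), and its head is under the plate. The plate's near edge is a little lower in the scene view. Mandrel and tin stand on the +x side; the hammer head lies near the post, and the cube and saw near the housing.

```bash
cat > meas.py <<'E'
from h import *
L=lambda n:np.load(n+'0.npy',allow_pickle=True).item()
S,D=L('scene'),L('side')
s=lambda u,v:(S,(220+u/3.7,215+v/3.7)); d=lambda u,v:(D,(230+u/3.2,170+v/3.2))
E
python3 - <<'E'
from meas import *
np.set_printoptions(precision=4,suppress=True)
print('cams',-S['R'].T@S['t'],-D['R'].T@D['t'])
f={}
for k,p in dict(h1=(598,434),h2=(660,427),p1=(121,481),p2=(186,477)).items(): f[k]=cast(*s(*p),0); print(k,f[k])
H=(f['h1']+f['h2'])/2;P=(f['p1']+f['p2'])/2; y=(H-P)/np.linalg.norm(H-P); x=np.array([y[1],-y[0],0])
print('len',np.linalg.norm(H-P),'yaw',np.degrees(np.arctan2(-y[0],y[1])),'orig',(H+P)/2-.065*x)
for k,p in dict(a=(127,490),b=(302,470)).items(): print('side foot',k,cast(*d(*p),0))
# knob ends: side & scene
print('knob L end top',tri(s(618,64),d(151,281)), 'knob ctr',tri(s(626,112),d(200,297)))
for k,(p,z) in dict(tf=((388,270),.046),tn=((395,308),.046),bn=((394,345),0),hd=((300,240),.088),hl=((304,278),.088)).items(): print(k,cast(*d(*p),z))
# plate corners in both views
for k,a,b in [('-x-y',(208,181),(258,142)),('+x-y',(215,316),(122,158)),('-x+y',(530,158),(278,318)),('+x+y',(568,292),(128,332)),('medal',(378,227),(195,229))]: print(k,tri(s(*a),d(*b)))
E
```

```text
cams [1.4015 0.1645 0.7   ] [0.3244 0.7849 0.8718]
h1 [0.6122 0.1281 0.    ]
h2 [0.6003 0.1626 0.    ]
p1 [ 0.6977 -0.1282  0.    ]
p2 [ 0.6879 -0.0935  0.    ]
len 0.2704157770069226 yaw 18.664459387251117 orig [ 0.5879 -0.0035  0.    ]
side foot a [0.6015 0.1652 0.    ]
side foot b [0.4816 0.1201 0.    ]
knob L end top (array([0.5687, 0.1336, 0.2073]), np.float64(0.02836828674236046)) knob ctr (array([0.5461, 0.1285, 0.1751]), np.float64(0.00080133864543923))
tf [ 0.4503 -0.0521  0.046 ]
tn [ 0.4377 -0.0123  0.046 ]
bn [ 0.4377 -0.0164  0.    ]
hd [ 0.5153 -0.0279  0.088 ]
hl [0.5034 0.0117 0.088 ]
-x-y (array([ 0.5661, -0.106 ,  0.1149]), np.float64(0.002733717332148719))
+x-y (array([ 0.6714, -0.0747,  0.1038]), np.float64(0.000888777525493071))
-x+y (array([0.5067, 0.0742, 0.1116]), np.float64(0.005440687790532354))
+x+y (array([0.6112, 0.105 , 0.0997]), np.float64(0.0040700407164492))
medal (array([ 0.589 , -0.0015,  0.1111]), np.float64(0.0031929585276817695))
```

Emit:
step_arm([
  {"dp": [38, -46, -4], "dr": [0, 0, 0], "fingers": 0},
  {"dp": [38, -46, -4], "dr": [0, 0, 0], "fingers": 0},
  {"dp": [38, -46, -4], "dr": [0, 0, 0], "fingers": 0},
  {"dp": [38, -46, -4], "dr": [0, 0, 0], "fingers": 0},
  {"dp": [38, -46, -4], "dr": [0, 0, 0], "fingers": 0},
])

```text
time_s: 0.78
tool_pos: [0.3148, -0.3351, 0.2084]
tool_rot: [180.0, 0.0, 18.7]
force: [0.4, -0.4, 0.2]
grip_width: 0.0871
grasp_force: 0.0
```

Emit:
step_arm([
  {"dp": [38, -46, 0], "dr": [0, 0, 0], "fingers": 0},
  {"dp": [38, -46, 0], "dr": [0, 0, 0], "fingers": 0},
  {"dp": [38, -46, 0], "dr": [0, 0, 0], "fingers": 0},
  {"dp": [38, -46, 0], "dr": [0, 0, 0], "fingers": 0},
  {"dp": [30, -30, 0], "dr": [0, 0, 0], "fingers": 0},
])

```text
time_s: 1.4
tool_pos: [0.4187, -0.0734, 0.2085]
tool_rot: [179.9, -0.0, 18.8]
force: [0.5, 0.7, 0.2]
grip_width: 0.0869
grasp_force: 0.0
```

Run:
```python
from h import *
m=env.camera_model('wrist'); im=env.read_camera('wrist'); np.save('w10.npy',m,allow_pickle=True); cv2.imwrite('pics/w1.png',im[...,::-1])
from meas import *
np.set_printoptions(precision=4,suppress=True)
print('cam',-m['R'].T@m['t'],env.get_obs()['tool_pos'])
R=Ro.from_euler('z',18.6,degrees=True).as_matrix(); O=np.array([.588,-.003,0])
def pr(k,X): print(k,X,'frame',R.T@(X-O))
for k,a,z in [('hamhead',(298,165),.012),('hamend',(518,125),.012),('sawhandle',(430,425),.01),('sawnear',(470,520),.005),('cube top',(374,502),.06),('mandrel base',(58,315),.02),('mandrel top?',(35,170),.17),('post top',(188,90),.142)]: pr(k,cast(*d(*a),z))
pr('mandrel s',cast(*s(385,520),.01)); pr('mand top',cast(*s(380,285),.17))
pr('pot',cast(S,(218,325),.02))
```

```text
cam [ 0.4836 -0.0514  0.4054] [ 0.421  -0.0679  0.2088]
hamhead [ 0.5567 -0.2009  0.012 ] frame [-0.0928 -0.1776  0.012 ]
hamend [ 0.3728 -0.2972  0.012 ] frame [-0.2978 -0.2102  0.012 ]
sawhandle [0.3962 0.0668 0.01  ] frame [-0.1595  0.1273  0.01  ]
sawnear [0.3553 0.1425 0.005 ] frame [-0.1741  0.2121  0.005 ]
cube top [0.418 0.182 0.06 ] frame [-0.1021  0.2296  0.06  ]
mandrel base [0.7005 0.0262 0.02  ] frame [ 0.1159 -0.0083  0.02  ]
mandrel top? [0.6997 0.0246 0.17  ] frame [ 0.1146 -0.0094  0.17  ]
post top [ 0.628  -0.1243  0.142 ] frame [-0.0008 -0.1277  0.142 ]
mandrel s [0.7109 0.0237 0.01  ] frame [ 0.125 -0.014  0.01 ]
mand top [0.7156 0.024  0.17  ] frame [ 0.1295 -0.0151  0.17  ]
pot [ 0.6734 -0.2107  0.02  ] frame [ 0.0147 -0.2241  0.02  ]
```

View pics/w1.png

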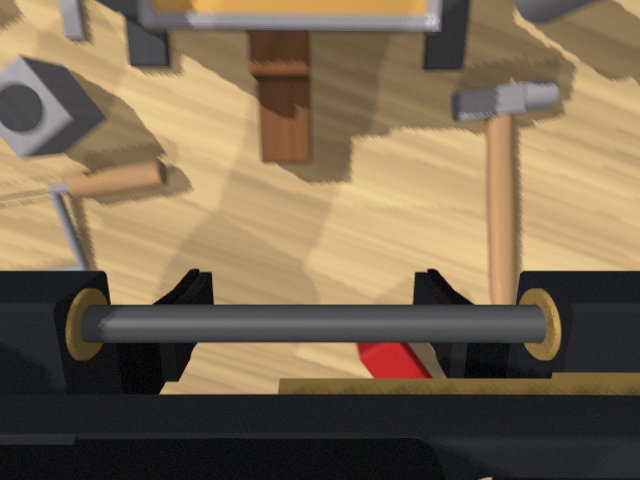

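The wrist view shows the block's step end at (262..311,160) and the head's front at row 60–77. The hammer is at right, the saw handle at (120,180) and the cube at (40,105). The bench straight behind the block, at x 180–440, is free.

Run:
```python
from meas import *
np.set_printoptions(precision=4,suppress=True)
W=np.load('w10.npy',allow_pickle=True).item(); w=lambda u,v:(W,(u,v))
R=Ro.from_euler('z',18.6,degrees=True).as_matrix(); O=np.array([.588,-.003,0])
print('tri tf',tri(w(311,160),d(388,270)),'tn',tri(w(262,160),d(395,308)))
p={}
for k,a,z in [('tf',(311,160),.046),('tn',(262,160),.046),('hf',(309,60),.088),('hn',(249,60),.088),('sf',(309,78),.046),('footH',(168,66),0),('footP',(426,70),0),('footH2',(132,66),0),('footP2',(463,68),0),('red',(360,345),.06)]:
  p[k]=cast(W,a,z); print(k,p[k],'fr',(R.T@(p[k]-O)))
v=p['tn']-p['tf']; print('width',np.linalg.norm(v),'yaw',np.degrees(np.arctan2(-v[0],v[1])))
v=p['hn']-p['hf']; print('width',np.linalg.norm(v),'yaw',np.degrees(np.arctan2(-v[0],v[1])))
o=env.get_obs(); print(o['tool_pos'],o['tool_rot'])
T=Ro.from_euler('xyz',o['tool_rot'],degrees=True).as_matrix()
e=(p['tf']+p['tn'])/2; yb=17.9;xb=np.array([np.cos(np.radians(yb)),np.sin(np.radians(yb)),0])
for g in (15,22):
  t=e+xb*g/1000; t[2]=.015; print('grasp',t,np.hypot(*t[:2]),'tool d mm',T.T@(t-o['tool_pos'])*1000)
```

```text
tri tf (array([ 0.4534, -0.0599,  0.0378]), np.float64(0.003797017746582785)) tn (array([ 0.4399, -0.0181,  0.0395]), np.float64(0.002719596932499265))
tf [ 0.4559 -0.0593  0.046 ] fr [-0.1432 -0.0112  0.046 ]
tn [ 0.442  -0.0184  0.046 ] fr [-0.1433  0.032   0.046 ]
hf [ 0.5271 -0.0339  0.088 ] fr [-0.0676 -0.0098  0.088 ]
hn [0.5129 0.0077 0.088 ] fr [-0.0677  0.0341  0.088 ]
sf [ 0.5196 -0.036   0.046 ] fr [-0.0754 -0.0095  0.046 ]
footH [0.4915 0.0945 0.    ] fr [-0.0603  0.1232  0.    ]
footP [ 0.5662 -0.1361  0.    ] fr [-0.0631 -0.1192  0.    ]
footH2 [0.4806 0.1264 0.    ] fr [-0.0605  0.1569  0.    ]
footP2 [ 0.5789 -0.1683  0.    ] fr [-0.0614 -0.1537  0.    ]
red [ 0.306  -0.1597  0.06  ] fr [-0.3173 -0.0585  0.06  ]
width 0.04324502762935413 yaw 18.751040902466965
width 0.043940626784778024 yaw 18.780683091093827
[ 0.421  -0.0679  0.2088] [-179.9338   -0.1664   19.1833]
grasp [ 0.4632 -0.0342  0.015 ] 0.4644508610841043 tool d mm [ 50.3069 -17.7105 193.9795]
grasp [ 0.4698 -0.0321  0.015 ] 0.47094278891316016 tool d mm [ 57.3051 -17.5538 193.9996]
```

Emit:
step_arm([
  {"dp": [50, -18, 0], "dr": [0, 0, 0], "fingers": 0},
  {"dp": [0, 0, 50], "dr": [0, 0, 0], "fingers": 0},
  {"dp": [0, 0, 50], "dr": [0, 0, 0], "fingers": 0},
  {"dp": [0, 0, 0], "dr": [0, 0, 0], "fingers": 0},
  {"dp": [0, 0, 0], "dr": [0, 0, 0], "fingers": 0},
])

```text
time_s: 2.08
tool_pos: [0.461, -0.0433, 0.11]
tool_rot: [179.9, -0.1, 18.7]
force: [0.0, -0.2, 1.1]
grip_width: 0.0869
grasp_force: 0.0
```

Run:
```python
from h import *
np.set_printoptions(precision=4,suppress=True)
print(env.get_obs()['tool_pos'],env.get_obs()['tool_rot'])
m=env.camera_model('wrist'); im=env.read_camera('wrist'); np.save('w20.npy',m,allow_pickle=True); cv2.imwrite('pics/w2.png',im[...,::-1])
```

```text
[ 0.461  -0.0433  0.11  ] [179.9455  -0.0971  18.652 ]
```

View pics/w2.png

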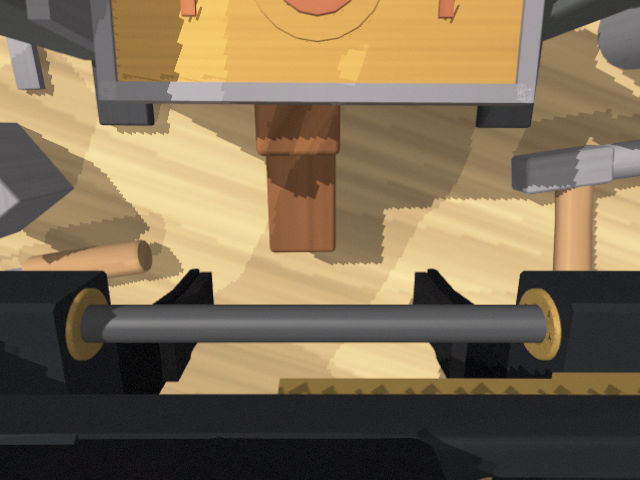

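The step end's top corners are now at (270,251) and (336,251), left of the finger midline at about column 313.

Run:
```python
from meas import *
np.set_printoptions(precision=4,suppress=True)
W=np.load('w20.npy',allow_pickle=True).item(); w=lambda u,v:(W,(u,v))
R=Ro.from_euler('z',18.6,degrees=True).as_matrix(); O=np.array([.588,-.003,0])
print('tri tf',tri(w(336,251),d(388,270)),'tn',tri(w(270,251),d(395,308)))
p={}
for k,a,z in [('tf',(336,251),.046),('tn',(270,251),.046),('hf',(339,153),.088),('hn',(257,153),.088),('fH',(153,124),0),('fP',(477,127),0)]:
  p[k]=cast(W,a,z); print(k,p[k],'fr',(R.T@(p[k]-O)))
o=env.get_obs(); T=Ro.from_euler('xyz',o['tool_rot'],degrees=True).as_matrix()
e=(p['tf']+p['tn'])/2; e[2]=.015;print('end in tool mm',T.T@(e-o['tool_pos'])*1000)
print('tip mid px', proj(W,o['tool_pos']))
```

```text
tri tf (array([ 0.4512, -0.064 ,  0.035 ]), np.float64(0.0018451943605757113)) tn (array([ 0.4378, -0.0197,  0.039 ]), np.float64(0.002059618334862149))
tf [ 0.4534 -0.0627  0.046 ] fr [-0.1466 -0.0136  0.046 ]
tn [ 0.4391 -0.0202  0.046 ] fr [-0.1466  0.0312  0.046 ]
hf [ 0.5174 -0.0393  0.088 ] fr [-0.0785 -0.0119  0.088 ]
hn [0.5034 0.0023 0.088 ] fr [-0.0785  0.032   0.088 ]
fH [0.4901 0.0904 0.    ] fr [-0.063   0.1197  0.    ]
fP [ 0.5642 -0.1366  0.    ] fr [-0.0652 -0.1191  0.    ]
end in tool mm [-14.152   -6.992   95.5596]
tip mid px [313.1219 262.6634]
```

Emit:
step_arm([
  {"dp": [3, -7, 30], "dr": [0, 0, 0], "fingers": 0},
  {"dp": [0, 0, 40], "dr": [0, 0, 0], "fingers": 0},
  {"dp": [0, 0, 25], "dr": [0, 0, 0], "fingers": 0},
  {"dp": [0, 0, 0], "dr": [0, 0, 0], "fingers": 0.6},
  {"dp": [0, 0, 0], "dr": [0, 0, 0], "fingers": 0.8},
], squeeze=25)

```text
time_s: 2.75
tool_pos: [0.4625, -0.0359, 0.0155]
tool_rot: [179.9, -0.2, 18.6]
force: [-1.0, 0.2, 0.3]
grip_width: 0.0742
grasp_force: 0.0
```

Emit:
step_arm([
  {"dp": [0, 0, 0], "dr": [0, 0, 0], "fingers": 0.8},
  {"dp": [0, 0, 0], "dr": [0, 0, 0], "fingers": 0.8},
  {"dp": [0, 0, 0], "dr": [0, 0, 0], "fingers": 0.8},
  {"dp": [0, 0, 0], "dr": [0, 0, 0], "fingers": 0.8},
  {"dp": [-3, 0, 0], "dr": [0, 0, 0], "fingers": 0.8},
])

```text
time_s: 3.38
tool_pos: [0.4577, -0.0363, 0.0134]
tool_rot: [-180.0, -0.0, 18.7]
force: [0.0, -0.6, 0.4]
grip_width: 0.0247
grasp_force: 0.0
```

Run:
```python
from h import *
o=env.get_obs(); print(o['tool_pos'],o['grip_width'],o['grasp_force'],o['force'])
a=env.read_camera('wrist'); b=env.read_camera('side')
b=cv2.resize(b[150:360,230:510],None,fx=2,fy=2)
c=np.zeros((600,800,3),np.uint8); c[:300,:400]=cv2.resize(a,(400,300)); c[:0]=0
c[180:600,240:800]=b; c[:300,:400]=cv2.resize(a,(400,300))
cv2.imwrite('pics/m1.png',c[...,::-1])
```

```text
[ 0.45770311 -0.03632113  0.01342399] 0.02470512887525781 0.0 [ 0.04212419 -0.59815288  0.43001444]
```

View pics/m1.png

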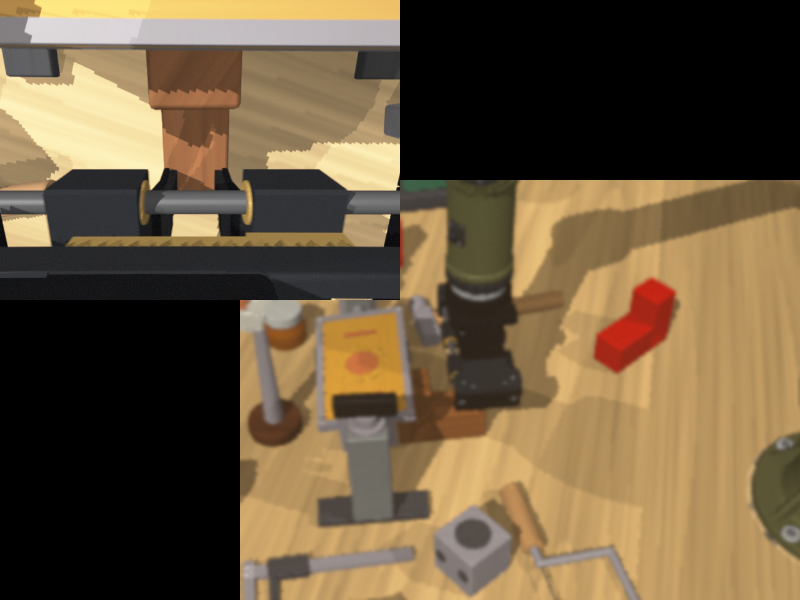

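Run:
```python
from h import *
np.set_printoptions(precision=3,suppress=True)
m=env.camera_model('wrist'); o=env.get_obs()
for k,X in dict(tf=[.4534,-.0627,.046],tn=[.4391,-.0202,.046],hf=[.5174,-.0393,.088],hn=[.5034,.0023,.088],tcp=o['tool_pos'],g=o['tool_pos']+[0,0,.019]).items(): print(k,proj(m,X)*[.625,.625],proj(env.camera_model('side'),X))
a=env.read_camera('wrist'); cv2.imwrite('pics/m2.png',cv2.resize(a[150:390,170:490],None,fx=2.4,fy=2.4,interpolation=cv2.INTER_CUBIC)[...,::-1])
o=env.get_obs(); print(o['time_s'],o['grip_width'],o['grasp_force'])
```

```text
tf [228.263 195.495] [350.78  251.347]
tn [165.436 195.491] [353.436 263.902]
hf [240.252 105.366] [323.93  241.773]
hn [149.271 105.376] [325.847 254.159]
tcp [195.367 164.533] [347.119 267.361]
g [195.344 172.848] [347.294 262.1  ]
3.525 0.01904703151575574 0.0
```

View pics/m2.png

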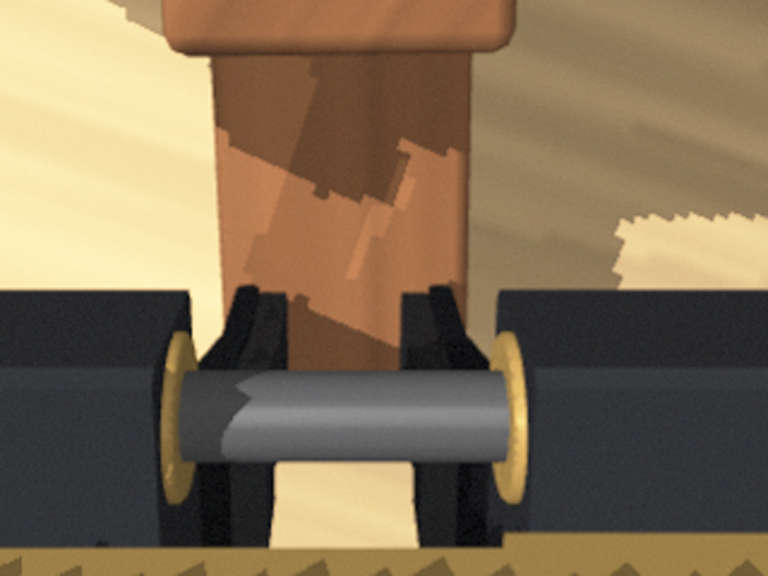

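Run:
```python
from h import *
np.set_printoptions(precision=1,suppress=True)
m=env.camera_model('side'); s=env.camera_model('scene'); o=env.get_obs(); T=Ro.from_euler('xyz',o['tool_rot'],degrees=True).as_matrix()
f=lambda p:2*(p-[230,150])+[240,180]
for y in (-95,-60):
  for x in (-37.5,37.5):
    for z in (-70,): print(x,y,z,f(proj(m,o['tool_pos']+T@np.array([x,y,z])/1000)))
for y in (-10,-15,-25):
    print('finger tip',y,f(proj(m,o['tool_pos']+T@np.array([0,y,0])/1000)))
print('scene tcp',proj(s,o['tool_pos']))
b=env.read_camera('side')[200:320,290:410]; c=env.read_camera('scene')[190:310,260:380]
cv2.imwrite('pics/m3.png',np.hstack([cv2.resize(x,(400,400),interpolation=cv2.INTER_CUBIC) for x in (b,c)])[...,::-1])
print(f(np.array([290,200])))
```

```text
-37.5 -95 -70 [519.4 428.6]
37.5 -95 -70 [454.7 434.2]
-37.5 -60 -70 [514.2 407. ]
37.5 -60 -70 [450.9 412.4]
finger tip -10 [475.2 420.4]
finger tip -15 [475.7 423.2]
finger tip -25 [476.9 429. ]
scene tcp [319.3 277.4]
[360 280]
```

View pics/m3.png

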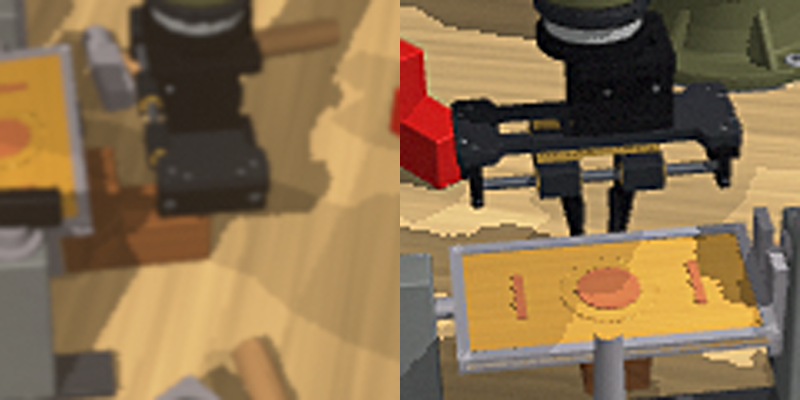

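Run:
```python
from h import *
np.set_printoptions(precision=1,suppress=True)
m=env.camera_model('side'); s=env.camera_model('scene')
T=Ro.from_euler('xyz',[180,0,18.67],degrees=True).as_matrix(); t=np.array([.2079,-.6154,.1876])
out=[]
for n,c,o in (('side',m,(430,40)),('scene',s,(85,80))):
  im=cv2.imread(f'pics/{n}0.png')[o[1]:o[1]+100,o[0]:o[0]+100]; im=cv2.resize(im,(500,500),interpolation=cv2.INTER_CUBIC)
  for y in (-43,43):
    for dz,col in ((0,(0,0,255)),(-.019,(0,255,0)),(-.07,(255,0,0))):
      p=(proj(c,t+T@np.array([0,y/1000,dz]))-o)*5; print(n,y,dz,p/5+o); cv2.circle(im,tuple(int(v) for v in p),5,col,1)
  out.append(im[:, :400])
cv2.imwrite('pics/m4.png',np.hstack(out))
```

```text
side -43 0 [464.5 116.6]
side -43 -0.019 [465.5 111. ]
side -43 -0.07 [468.5  95.5]
side 43 0 [455.5 103.9]
side 43 -0.019 [456.5  98.5]
side 43 -0.07 [459.1  83.4]
scene -43 0 [154.3 157. ]
scene -43 -0.019 [153.2 150.9]
scene -43 -0.07 [150.1 133.9]
scene 43 0 [124.8 159.4]
scene 43 -0.019 [123.5 153.2]
scene 43 -0.07 [120.  136.3]
```

View pics/m4.png

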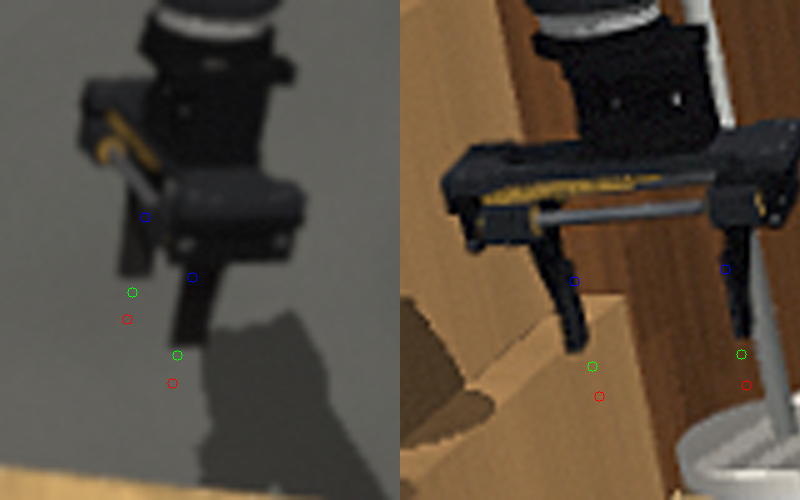

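The fingertips are drawn clearly above the reported TCP (red marks), so the reported TCP is offset along the tool. I'll triangulate the real tips from the start pictures.

Run:
```python
from meas import *
np.set_printoptions(precision=4,suppress=True)
a=lambda u,v:(D,(430+u/5,40+v/5)); b=lambda u,v:(S,(85+(u-400)/5,80+v/5))
T=Ro.from_euler('xyz',[180,0,18.67],degrees=True).as_matrix(); t=np.array([.2079,-.6154,.1876])
P=[tri(a(188,346),b(742,338)),tri(a(135,276),b(575,352))]
for p,g in P: print(p,g,'tool mm',T.T@(p-t)*1000)
o=env.get_obs(); print(o['tool_pos'],o['grip_width'],o['time_s'])
```

```text
[ 0.189  -0.5749  0.2139] 0.0014146288412892679 tool mm [ -4.9481 -44.3779 -26.3425]
[ 0.2211 -0.6661  0.214 ] 0.0012299723760239066 tool mm [ -3.7648  52.2473 -26.4234]
[ 0.4576 -0.0365  0.0134] 0.01839571211186175 3.625
```

Emit:
step_arm([
  {"dp": [3, 0, -10], "dr": [0, 0, 0], "fingers": 0},
  {"dp": [0, 0, 0], "dr": [0, 0, 0], "fingers": 0},
  {"dp": [0, 0, 0], "dr": [0, 0, 0], "fingers": 0},
  {"dp": [0, 0, 0], "dr": [0, 0, 0], "fingers": 0},
  {"dp": [0, 0, 0], "dr": [0, 0, 0], "fingers": 0},
])

```text
time_s: 4.25
tool_pos: [0.4604, -0.0355, 0.0233]
tool_rot: [-180.0, 0.0, 18.7]
force: [0.1, 1.0, 1.0]
grip_width: 0.0603
grasp_force: 0.0
```

Emit:
step_arm([
  {"dp": [0, 0, 0], "dr": [0, 0, 0], "fingers": 0},
  {"dp": [0, 0, 0], "dr": [0, 0, 0], "fingers": 0},
  {"dp": [0, 0, 0], "dr": [0, 0, 0], "fingers": 0},
  {"dp": [0, 0, 0], "dr": [0, 0, 0], "fingers": 0},
  {"dp": [0, 0, 0], "dr": [0, 0, 0], "fingers": 0},
])

```text
time_s: 4.88
tool_pos: [0.4605, -0.0355, 0.0234]
tool_rot: [180.0, 0.0, 18.7]
force: [0.2, -0.1, 0.7]
grip_width: 0.0867
grasp_force: 0.0
```

Emit:
step_arm([
  {"dp": [4, 0, 10], "dr": [0, 0, 0], "fingers": 0},
  {"dp": [0, 0, 10], "dr": [0, 0, 0], "fingers": 0},
  {"dp": [0, 0, 10], "dr": [0, 0, 0], "fingers": 0},
  {"dp": [0, 0, 6], "dr": [0, 0, 0], "fingers": 0},
  {"dp": [0, 0, 0], "dr": [0, 0, 0], "fingers": 0.6},
], squeeze=25)

```text
time_s: 5.5
tool_pos: [0.4637, -0.034, -0.0132]
tool_rot: [-180.0, 0.1, 18.7]
force: [0.2, 0.0, -0.8]
grip_width: 0.0828
grasp_force: 0.0
```

Emit:
step_arm([
  {"dp": [0, 0, 0], "dr": [0, 0, 0], "fingers": 0.6},
  {"dp": [0, 0, 0], "dr": [0, 0, 0], "fingers": 0.6},
  {"dp": [0, 0, 0], "dr": [0, 0, 0], "fingers": 0.6},
  {"dp": [0, 0, 0], "dr": [0, 0, 0], "fingers": 0.6},
  {"dp": [0, 0, 0], "dr": [0, 0, 0], "fingers": 0.6},
])

```text
time_s: 6.12
tool_pos: [0.4644, -0.0343, -0.0124]
tool_rot: [180.0, -0.0, 18.7]
force: [-1.4, -0.5, 0.7]
grip_width: 0.0448
grasp_force: 24.9
```

Emit:
step_arm([
  {"dp": [-10, 0, -1], "dr": [0, 0, 0], "fingers": 0.6},
  {"dp": [-10, 0, 0], "dr": [0, 0, 0], "fingers": 0.6},
  {"dp": [-10, 0, 0], "dr": [0, 0, 0], "fingers": 0.6},
  {"dp": [-10, 0, 0], "dr": [0, 0, 0], "fingers": 0.6},
  {"dp": [-10, 0, 0], "dr": [0, 0, 0], "fingers": 0.6},
])

```text
time_s: 6.75
tool_pos: [0.4161, -0.0506, -0.0116]
tool_rot: [180.0, 0.0, 18.7]
force: [-0.9, 0.6, -1.5]
grip_width: 0.045
grasp_force: 24.9
```

Emit:
step_arm([
  {"dp": [-5, 0, 0], "dr": [0, 0, 0], "fingers": 0.6},
  {"dp": [0, 0, 0], "dr": [0, 0, 0], "fingers": 0.6},
  {"dp": [0, 0, 0], "dr": [0, 0, 0], "fingers": 0.6},
  {"dp": [0, 0, 0], "dr": [0, 0, 0], "fingers": 0.6},
  {"dp": [0, 0, 0], "dr": [0, 0, 0], "fingers": 0.6},
])

```text
time_s: 7.38
tool_pos: [0.4124, -0.0516, -0.0116]
tool_rot: [-180.0, -0.0, 18.7]
force: [0.1, 0.4, -2.0]
grip_width: 0.045
grasp_force: 24.9
```

```bash
cat > blk.py <<'E'
from h import *
np.set_printoptions(precision=4,suppress=True)
o=env.get_obs(); print(o['time_s'],o['tool_pos'],o['tool_rot'],o['grip_width'],o['grasp_force'])
def brown():
    im=env.read_camera('side'); hsv=cv2.cvtColor(im,cv2.COLOR_RGB2HSV)
    k=cv2.inRange(hsv,(5,120,60),(14,230,190)); k[:150]=0;k[350:]=0;k[:,:295]=0;k[:,460:]=0
    n,l,st,c=cv2.connectedComponentsWithStats(cv2.morphologyEx(k,cv2.MORPH_OPEN,np.ones((3,3),np.uint8)))
    return l,st,c
if __name__=='__main__':
    l,st,c=brown()
    for i in range(1,len(st)):
        if st[i,4]>40: print(st[i],c[i])
    hsv0=cv2.cvtColor(cv2.imread('pics/side0.png'),cv2.COLOR_BGR2HSV); print('ref blk',hsv0[262,340],hsv0[272,335],'bench',hsv0[300,400])
E
python3 blk.py
```

```text
7.375 [ 0.4124 -0.0516 -0.0116] [-179.9878   -0.0018   18.684 ] 0.044952467411316775 24.933499353937805
[330 243  43  37 894] [343.528  263.0369]
ref blk [ 13 168 144] [ 13 168 126] bench [ 18 125 172]
```

Emit:
step_arm([
  {"dp": [0, 0, 1.5], "dr": [0, 0, 0], "fingers": 0.6},
  {"dp": [0, 0, 0], "dr": [0, 0, 0], "fingers": 0.6},
  {"dp": [0, 0, 0], "dr": [0, 0, 0], "fingers": 0.2},
  {"dp": [0, 0, 0], "dr": [0, 0, 0], "fingers": 0.2},
  {"dp": [0, 0, 0], "dr": [0, 0, 0], "fingers": 0.2},
])

```text
time_s: 8.05
tool_pos: [0.4124, -0.0518, -0.0131]
tool_rot: [180.0, -0.0, 18.7]
force: [0.4, -0.6, -0.8]
grip_width: 0.0656
grasp_force: 0.0
```

Emit:
step_arm([
  {"dp": [0, 0, 0], "dr": [0, 0, 0], "fingers": 0.2},
  {"dp": [0, 0, -10], "dr": [0, 0, 0], "fingers": 0.2},
  {"dp": [0, 0, -30], "dr": [0, 0, 0], "fingers": 0.2},
  {"dp": [0, 0, -50], "dr": [0, 0, 0], "fingers": 0.2},
  {"dp": [0, 0, -50], "dr": [0, 0, 0], "fingers": 0.5},
])

```text
time_s: 8.68
tool_pos: [0.4121, -0.0515, 0.129]
tool_rot: [180.0, -0.0, 18.7]
force: [0.9, -1.2, 0.0]
grip_width: 0.0653
grasp_force: 0.0
```

Emit:
step_arm([
  {"dp": [0, 0, -40], "dr": [0, 0, 0], "fingers": 1},
  {"dp": [0, 0, 0], "dr": [0, 0, 0], "fingers": 1},
  {"dp": [0, 0, 0], "dr": [0, 0, 0], "fingers": 1},
  {"dp": [0, 0, 0], "dr": [0, 0, 0], "fingers": 1},
  {"dp": [0, 0, 0], "dr": [0, 0, 0], "fingers": 1},
], squeeze=10)

```text
time_s: 9.3
tool_pos: [0.4115, -0.0516, 0.1659]
tool_rot: [-179.9, 0.1, 18.7]
force: [0.6, 0.6, -0.4]
grip_width: 0.0177
grasp_force: 0.0
```

Run:
```python
from blk import *
l,st,c=brown(); i=1+np.argmax(st[1:,4]); print(st[i],c[i])
m=env.camera_model('side')
k=(l==i).astype(np.uint8); q=cv2.approxPolyDP(max(cv2.findContours(k,0,2)[0],key=len),2,True)[:,0]
print([(tuple(p),(cast(m,p,0)[:2]).round(3).tolist()) for p in q.tolist()])
R=Ro.from_euler('z',18.6,degrees=True).as_matrix(); O=np.array([.588,-.003,0])
# predicted corners with centre shifted -55mm in frame x (from -.091)
for n,x,y,z in [('end-t-',-.055,-.0225,.046),('end-t+',-.055,.0225,.046),('end-b+',-.055,.0225,0),('head-b+',.055,.0225,0),('head t+',.055,.0225,.088),('head t-',.055,-.0225,.088)]:
  print(n,proj(m,O+R@np.array([-.146+x,.009+y,z])))
# wrist too: red-ish brown
w=env.read_camera('wrist'); np.save('w3.npy',env.camera_model('wrist'),allow_pickle=True); cv2.imwrite('pics/w3.png',w[...,::-1])
hsv=cv2.cvtColor(w,cv2.COLOR_RGB2HSV); kk=cv2.morphologyEx(cv2.inRange(hsv,(5,120,40),(14,230,200)),cv2.MORPH_OPEN,np.ones((5,5),np.uint8))
n,l,st,c=cv2.connectedComponentsWithStats(kk); print(st[1:][st[1:,4]>300])
```

```text
9.3 [ 0.4115 -0.0516  0.1659] [-179.918     0.0881   18.6764] 0.017651452897387433 0.0
[ 330  244   45   36 1196] [349.2993 262.9607]
[((330, 244), [0.521, -0.127]), ((330, 270), [0.501, -0.031]), ((333, 279), [0.487, -0.002]), ((373, 274), [0.391, -0.04]), ((374, 263), [0.394, -0.079]), ((371, 253), [0.407, -0.115]), ((348, 255), [0.465, -0.095]), ((345, 244), [0.481, -0.135])]
end-t- [371.9728 249.6665]
end-t+ [375.2263 262.1748]
end-b+ [374.0618 274.9259]
head-b+ [331.0304 278.5821]
head t+ [331.0192 253.5915]
head t- [328.9102 240.9304]
[[ 279   93   67  145 8643]]
```

Emit:
step_arm([
  {"dp": [50, 4, 0], "dr": [0, 0, 0], "fingers": 1},
  {"dp": [50, 3, 0], "dr": [0, 0, 0], "fingers": 1},
  {"dp": [50, 3, 0], "dr": [0, 0, 0], "fingers": 1},
  {"dp": [0, 0, 30], "dr": [0, 0, 0], "fingers": 1},
  {"dp": [0, 0, 30], "dr": [0, 0, 0], "fingers": 1},
])

```text
time_s: 10.02
tool_pos: [0.5579, -0.0126, 0.1054]
tool_rot: [-179.9, 0.0, 18.7]
force: [-0.9, -0.6, -1.0]
grip_width: 0.0005
grasp_force: 0.0
```

Emit:
step_arm([
  {"dp": [0, 0, 6], "dr": [0, 0, 0], "fingers": 1},
  {"dp": [0, 0, 6], "dr": [0, 0, 0], "fingers": 1},
  {"dp": [0, 0, 6], "dr": [0, 0, 0], "fingers": 1},
  {"dp": [0, 0, 6], "dr": [0, 0, 0], "fingers": 1},
  {"dp": [0, 0, 0], "dr": [0, 0, 0], "fingers": 1},
])

```text
time_s: 10.65
tool_pos: [0.5577, -0.0134, 0.083]
tool_rot: [180.0, -0.0, 18.7]
force: [-1.1, 0.0, -1.1]
grip_width: 0.0009
grasp_force: 0.0
```

Emit:
step_arm([
  {"dp": [0, 0, 6], "dr": [0, 0, 0], "fingers": 1},
  {"dp": [0, 0, 6], "dr": [0, 0, 0], "fingers": 1},
  {"dp": [1, 0, 6], "dr": [0, 0, 0], "fingers": 1},
  {"dp": [1, 0, 6], "dr": [0, 0, 0], "fingers": 1},
  {"dp": [1, 0, 4], "dr": [0, 0, 0], "fingers": 1},
])

```text
time_s: 11.28
tool_pos: [0.5612, -0.0123, 0.0556]
tool_rot: [179.9, -0.1, 18.7]
force: [-0.4, 0.3, 5.3]
grip_width: 0.0004
grasp_force: 2.2
```

```bash
cat > brass.py <<'E'
from blk import *
# brass/orange pixels of the plate in scene and side views
def look(tag):
    for n in ('scene','side'):
        im=env.read_camera(n); cv2.imwrite(f'pics/{tag}_{n}.png',im[...,::-1]); hsv=cv2.cvtColor(im,cv2.COLOR_RGB2HSV)
        k=cv2.inRange(hsv,(13,180,120),(25,255,255)); 
        if n=='scene': k[:220]=0;k[330:]=0;k[:,:255]=0;k[:,400:]=0
        else: k[:190]=0;k[290:]=0;k[:,:255]=0;k[:,335:]=0
        n_,l,st,c=cv2.connectedComponentsWithStats(k)
        if n_<2: print(n,'none'); continue
        q=np.argwhere(k>0)[:,::-1]; i=1+np.argmax(st[1:,4]); print(n,'all',k.sum()//255,'big',st[i],cv2.minAreaRect(np.argwhere(l==i)[:,::-1].astype(np.float32)))
if __name__=='__main__':
    import sys; look(sys.argv[1])
E
python3 brass.py p1
```

```text
11.275 [ 0.5612 -0.0123  0.0556] [179.9471  -0.0678  18.6674] 0.00036445384085380264 2.1528282327926718
scene all 6 big [347 274   1   1   1] ((347.0, 274.0), (0.0, 0.0), 0.0)
side all 54 big [295 252   8   4  23] ((298.5, 253.5), (3.0, 7.0), 90.0)
```

Emit:
step_arm([
  {"dp": [0.5, 0, 5], "dr": [0, 0, 0], "fingers": 1},
  {"dp": [0.5, 0, 5], "dr": [0, 0, 0], "fingers": 1},
  {"dp": [0.5, 0, 5], "dr": [0, 0, 0], "fingers": 1},
  {"dp": [0.5, 0, 5], "dr": [0, 0, 0], "fingers": 1},
  {"dp": [0, 0, 0], "dr": [0, 0, 0], "fingers": 1},
])

```text
time_s: 12.0
tool_pos: [0.5613, -0.0119, 0.034]
tool_rot: [-180.0, 0.1, 18.6]
force: [-2.7, -1.0, 2.1]
grip_width: 0.0003
grasp_force: 1.2
```

```bash
cat > prof.py <<'E'
from blk import *
# rim/plate profile: grey steel edge pixels near predicted edge of former +x edge for a range of angles; print edge contrast
R=Ro.from_euler('z',18.6,degrees=True).as_matrix(); O=np.array([.588,-.003,.11])
def corners(th,sx):
    return [O+R@np.array([sx*.055*np.cos(th),y,sx*.055*np.sin(th)]) for y in (-.095,.095)]
E
python3 - <<'E'
from prof import *
im=env.read_camera('scene'); cv2.imwrite('pics/p2_scene.png',im[...,::-1]); sd=env.read_camera('side'); cv2.imwrite('pics/p2_side.png',sd[...,::-1])
ms,md=env.camera_model('scene'),env.camera_model('side')
for th in range(30,80,10):
    t=np.radians(th); print(th,[proj(ms,c) for c in corners(t,1)],[proj(md,c) for c in corners(t,1)])
# intensity along scene column at frame y=-.06 (clear of fingers/mandrel)
t=np.radians(50)
for y in (-.07,.06):
    p=proj(ms,O+R@np.array([.03,y,.04])); c=int(p[0]); print('col',c,[(r,im[r,c].tolist()) for r in range(232,300,3)])
E
```

```text
12.0 [ 0.5613 -0.0119  0.034 ] [-179.9723    0.1244   18.6396] 0.0002731438766160381 1.2274757800150837
30 [array([276.4212, 283.7938]), array([372.6646, 275.2691])] [array([270.2353, 208.8896]), array([271.9573, 262.4818])]
40 [array([276.0115, 278.8521]), array([372.2277, 270.4356])] [array([272.161 , 206.2682]), array([274.1467, 259.7679])]
50 [array([275.6047, 273.9921]), array([371.6294, 265.6966])] [array([274.6525, 203.9257]), array([276.9819, 257.3289])]
60 [array([275.2153, 269.3855]), array([370.8917, 261.2186])] [array([277.6348, 201.9415]), array([280.3773, 255.2489])]
70 [array([274.8563, 265.1906]), array([370.0421, 257.1548])] [array([281.0137, 200.3843]), array([284.2253, 253.6008])]
col 288 [(232, [187, 156, 105]), (235, [227, 192, 130]), (238, [11, 14, 24]), (241, [23, 22, 24]), (244, [200, 168, 115]), (247, [45, 48, 57]), (250, [50, 51, 58]), (253, [38, 42, 44]), (256, [111, 96, 72]), (259, [232, 197, 134]), (262, [110, 104, 100]), (265, [240, 198, 122]), (268, [68, 69, 76]), (271, [115, 84, 35]), (274, [127, 95, 42]), (277, [124, 92, 37]), (280, [129, 96, 40]), (283, [111, 81, 34]), (286, [126, 94, 42]), (289, [108, 82, 36]), (292, [114, 84, 37]), (295, [148, 151, 162]), (298, [129, 108, 70])]
col 353 [(232, [47, 49, 54]), (235, [47, 48, 52]), (238, [48, 48, 52]), (241, [45, 48, 50]), (244, [49, 48, 54]), (247, [20, 21, 25]), (250, [156, 129, 92]), (253, [195, 165, 112]), (256, [141, 117, 81]), (259, [150, 147, 160]), (262, [96, 91, 99]), (265, [121, 89, 33]), (268, [113, 83, 37]), (271, [104, 77, 33]), (274, [111, 83, 34]), (277, [131, 98, 44]), (280, [114, 86, 39]), (283, [115, 84, 37]), (286, [116, 87, 38]), (289, [86, 90, 101]), (292, [255, 225, 148]), (295, [231, 200, 137]), (298, [131, 110, 74])]
```

Emit:
step_arm([
  {"dp": [-4, 0, -20], "dr": [0, 0, 0], "fingers": 1},
  {"dp": [0, 0, -55], "dr": [0, 0, 0], "fingers": 1},
  {"dp": [0, 0, -55], "dr": [0, 0, 0], "fingers": 1},
  {"dp": [0, 0, -4], "dr": [0, 0, 0], "fingers": 1},
  {"dp": [45, 0, 0], "dr": [0, 0, 0], "fingers": 1},
])

```text
time_s: 12.72
tool_pos: [0.6012, -0.0005, 0.1714]
tool_rot: [179.7, -0.1, 18.5]
force: [0.7, -0.3, 0.6]
grip_width: 0.0004
grasp_force: 0.0
```

Emit:
step_arm([
  {"dp": [45, 0, 0], "dr": [0, 0, 0], "fingers": 1},
  {"dp": [0, 0, 0], "dr": [0, 0, 0], "fingers": 1},
  {"dp": [0, 0, 30], "dr": [0, 0, 0], "fingers": 1},
  {"dp": [0, 0, 28], "dr": [0, 0, 0], "fingers": 1},
  {"dp": [0, 0, 0], "dr": [0, 0, 0], "fingers": 1},
])

```text
time_s: 13.35
tool_pos: [0.6412, 0.0151, 0.109]
tool_rot: [-179.9, 0.3, 18.7]
force: [-0.2, -0.1, -0.1]
grip_width: 0.0002
grasp_force: 0.0
```

Emit:
step_arm([
  {"dp": [-12, 0, 0], "dr": [0, 0, 0], "fingers": 1},
  {"dp": [-12, 0, 0], "dr": [0, 0, 0], "fingers": 1},
  {"dp": [-12, 0, 0], "dr": [0, 0, 0], "fingers": 1},
  {"dp": [-12, 0, 0], "dr": [0, 0, 0], "fingers": 1},
  {"dp": [-12, 0, 0], "dr": [0, 0, 0], "fingers": 1},
])

```text
time_s: 13.98
tool_pos: [0.5867, -0.0035, 0.1111]
tool_rot: [180.0, -0.1, 18.7]
force: [4.2, 1.0, -1.5]
grip_width: 0.0004
grasp_force: 1.8
```

Emit:
step_arm([
  {"dp": [-10, 0, 0], "dr": [0, 0, 0], "fingers": 1},
  {"dp": [-10, 0, 0], "dr": [0, 0, 0], "fingers": 1},
  {"dp": [-10, 0, 0], "dr": [0, 0, 0], "fingers": 1},
  {"dp": [-8, 0, 0], "dr": [0, 0, 0], "fingers": 1},
  {"dp": [0, 0, 0], "dr": [0, 0, 0], "fingers": 1},
])

```text
time_s: 14.6
tool_pos: [0.5492, -0.0164, 0.1107]
tool_rot: [180.0, 0.2, 18.6]
force: [-0.9, 0.4, 1.2]
grip_width: 0.0003
grasp_force: 0.8
```

Emit:
step_arm([
  {"dp": [0, 0, -12], "dr": [0, 0, 0], "fingers": 1},
  {"dp": [4, 0, 0], "dr": [0, 0, 0], "fingers": 1},
  {"dp": [0, 0, 10], "dr": [0, 0, 0], "fingers": 1},
  {"dp": [0, 0, 10], "dr": [0, 0, 0], "fingers": 1},
  {"dp": [0, 0, 8], "dr": [0, 0, 0], "fingers": 1},
])

```text
time_s: 15.22
tool_pos: [0.5543, -0.0143, 0.0939]
tool_rot: [-180.0, 0.1, 18.7]
force: [-0.9, -0.4, 4.4]
grip_width: -0.0001
grasp_force: 1.4
```

Emit:
step_arm([
  {"dp": [0, 0, 6], "dr": [0, 0, 0], "fingers": 1},
  {"dp": [0, 0, 4], "dr": [0, 0, 0], "fingers": 1},
  {"dp": [0, 0, 2], "dr": [0, 0, 0], "fingers": 1},
  {"dp": [0, 0, 0], "dr": [0, 0, 0], "fingers": 1},
  {"dp": [0, 0, 0], "dr": [0, 0, 0], "fingers": 1},
])

```text
time_s: 15.85
tool_pos: [0.5551, -0.014, 0.083]
tool_rot: [180.0, -0.1, 18.7]
force: [-0.0, -0.8, -0.2]
grip_width: 0.0003
grasp_force: 0.0
```

```bash
cat > edge.py <<'E'
from prof import *
im=env.read_camera('scene'); ms=env.camera_model('scene')
for y in (-.075,-.05,.05,.065):
    for th in (-20,-10,0,10,20):
        t=np.radians(th); a=proj(ms,O+R@np.array([.055*np.cos(t)-.005*np.sin(t)*0,y,.055*np.sin(t)])); b=proj(ms,O+R@np.array([-.055*np.cos(t),y,-.055*np.sin(t)]))
        if th in(-20,0,20): print(y,th,'near',a,'far',b)
    c=int(round(proj(ms,O+R@np.array([.0,y,0]))[0])); print('col',c,[(r,*im[r,c].tolist()) for r in range(250,306,2)])
E
python3 edge.py
```

```text
15.85 [ 0.5551 -0.014   0.083 ] [179.9967  -0.0531  18.6759] 0.0003387434794417585 0.02709829088416882
-0.075 -20 near [288.1082 302.9866] far [283.6306 258.846 ]
-0.075 0 near [287.7383 296.4689] far [284.0131 265.3453]
-0.075 20 near [287.1136 287.7376] far [284.5932 273.4231]
col 286 [(250, 212, 176, 120), (252, 224, 189, 128), (254, 232, 199, 140), (256, 234, 203, 138), (258, 227, 192, 130), (260, 225, 191, 130), (262, 238, 202, 137), (264, 63, 67, 78), (266, 89, 82, 79), (268, 242, 184, 78), (270, 227, 176, 74), (272, 231, 180, 80), (274, 168, 123, 54), (276, 228, 174, 77), (278, 226, 174, 78), (280, 228, 174, 79), (282, 225, 169, 72), (284, 231, 177, 75), (286, 202, 150, 62), (288, 199, 149, 63), (290, 202, 149, 64), (292, 202, 149, 59), (294, 127, 124, 128), (296, 136, 135, 142), (298, 176, 152, 119), (300, 115, 109, 106), (302, 105, 89, 62), (304, 112, 93, 65)]
-0.05 -20 near [300.6565 301.8427] far [295.3946 257.8719]
-0.05 0 near [300.4571 295.3248] far [295.634  264.3689]
-0.05 20 near [299.9332 286.6055] far [296.1335 272.4361]
col 298 [(250, 211, 177, 120), (252, 207, 17
[... 1417 characters left out ...]
79 290.0323] far [348.4072 259.9034]
0.065 20 near [358.0435 281.3856] far [348.5457 267.9078]
col 353 [(250, 183, 151, 104), (252, 185, 154, 104), (254, 187, 156, 108), (256, 183, 152, 106), (258, 122, 114, 109), (260, 89, 89, 104), (262, 165, 123, 54), (264, 155, 115, 46), (266, 155, 114, 52), (268, 138, 104, 44), (270, 158, 118, 49), (272, 150, 110, 47), (274, 246, 192, 83), (276, 236, 183, 81), (278, 236, 183, 80), (280, 233, 181, 80), (282, 203, 151, 66), (284, 234, 181, 78), (286, 235, 182, 74), (288, 153, 146, 148), (290, 154, 153, 160), (292, 158, 135, 105), (294, 150, 135, 124), (296, 239, 206, 142), (298, 128, 109, 74), (300, 146, 122, 82), (302, 139, 114, 79), (304, 137, 116, 79)]
```

Emit:
step_arm([
  {"dp": [0, 0, 2], "dr": [0, 0, 0], "fingers": 1},
  {"dp": [0, 0, 0], "dr": [0, 0, 0], "fingers": 1},
  {"dp": [0, 0, -40], "dr": [0, 0, 0], "fingers": 1},
  {"dp": [0, 0, -40], "dr": [0, 0, 0], "fingers": 0.3},
  {"dp": [0, 0, -40], "dr": [0, 0, 0], "fingers": 0.3},
])

```text
time_s: 16.52
tool_pos: [0.5542, -0.0143, 0.2019]
tool_rot: [-180.0, 0.1, 18.7]
force: [0.2, -0.1, -0.9]
grip_width: 0.0136
grasp_force: 0.0
```

Run:
```python
from meas import *
from blk import o
np.set_printoptions(precision=4,suppress=True)
K=cv2.imread('pics/side0.png').max(2)[235:275,268:318]; n,l,st,c=cv2.connectedComponentsWithStats((K<60).astype(np.uint8)); i=1+np.argmax(st[1:,4]); print('side dark',st[i],c[i]); print(cv2.minAreaRect(np.argwhere(l==i)[:,::-1].astype(np.float32)))
pts=cv2.boxPoints(cv2.minAreaRect(np.argwhere(l==i)[:,::-1].astype(np.float32)))+[268,235]
for p in pts: print(p,cast(D,p,.191),cast(D,p,.165))
K=cv2.imread('pics/scene0.png').max(2)[225:265,375:400]; n,l,st,cc=cv2.connectedComponentsWithStats((K<60).astype(np.uint8)); j=1+np.argmax(st[1:,4]); print('scene dark',st[j],cc[j])
print('centre',tri((D,c[i]+[268,235]),(S,cc[j]+[375,225])))
q=np.argwhere(l==j)[:,::-1]+[375,225]
for p in (q[q[:,1].argmin()],q[q[:,1].argmax()]): print(p,cast(S,p,.191),cast(S,p,.165))
```

```text
16.525 [ 0.5542 -0.0143  0.2019] [-179.9922    0.0559   18.6715] 0.013620573659459886 0.0
side dark [ 10  22  30  11 300] [24.49   27.4133]
((24.5, 27.0), (10.0, 29.0), 90.0)
[278. 257.] [0.575 0.134 0.191] [0.5846 0.1092 0.165 ]
[307. 257.] [0.5162 0.1215 0.191 ] [0.5235 0.0961 0.165 ]
[307. 267.] [0.5091 0.1494 0.191 ] [0.5162 0.1251 0.165 ]
[278. 267.] [0.5667 0.1617 0.191 ] [0.5759 0.1379 0.165 ]
scene dark [  7   7  13  27 220] [12.9773 20.2091]
centre (array([0.5464, 0.1265, 0.1748]), np.float64(0.001819144616881635))
[383 232] [0.5217 0.1127 0.191 ] [0.4768 0.1101 0.165 ]
[388 258] [0.6176 0.1307 0.191 ] [0.5776 0.1289 0.165 ]
```

```bash
python3 edge.py | grep -v near
```

```text
16.525 [ 0.5542 -0.0143  0.2019] [-179.9922    0.0559   18.6715] 0.013620573659459886 0.0
col 286 [(250, 208, 174, 118), (252, 220, 185, 124), (254, 229, 193, 135), (256, 231, 201, 135), (258, 224, 188, 128), (260, 225, 188, 128), (262, 133, 135, 152), (264, 120, 121, 137), (266, 207, 152, 59), (268, 204, 151, 65), (270, 212, 156, 69), (272, 228, 170, 72), (274, 184, 138, 59), (276, 228, 174, 77), (278, 226, 172, 75), (280, 228, 174, 78), (282, 225, 169, 72), (284, 227, 174, 74), (286, 227, 170, 73), (288, 229, 174, 75), (290, 221, 168, 71), (292, 224, 171, 70), (294, 226, 168, 68), (296, 158, 160, 178), (298, 153, 147, 154), (300, 142, 132, 125), (302, 106, 95, 84), (304, 110, 89, 63)]
col 298 [(250, 209, 175, 118), (252, 203, 169, 113), (254, 220, 187, 126), (256, 229, 198, 135), (258, 234, 200, 138), (260, 200, 164, 105), (262, 167, 164, 175), (264, 209, 157, 75), (266, 228, 174, 74), (268, 228, 173, 74), (270, 226, 173, 73), (272, 206, 153, 65), (274, 235, 182, 80), (276, 224, 172, 74), (278, 229, 176, 74), (280, 227, 174, 74), (282, 229, 175, 76), (284, 227, 174, 74), (286, 231,
[... 710 characters left out ...]
 106, 115), (298, 146, 121, 82), (300, 140, 117, 78), (302, 130, 109, 74), (304, 135, 113, 78)]
col 353 [(250, 183, 151, 105), (252, 182, 152, 101), (254, 188, 157, 108), (256, 161, 139, 103), (258, 104, 103, 112), (260, 168, 122, 43), (262, 165, 121, 55), (264, 157, 119, 51), (266, 153, 114, 47), (268, 124, 91, 40), (270, 162, 119, 52), (272, 150, 112, 49), (274, 246, 195, 84), (276, 236, 187, 80), (278, 234, 181, 77), (280, 231, 179, 79), (282, 190, 140, 59), (284, 238, 185, 81), (286, 234, 181, 78), (288, 236, 181, 73), (290, 163, 164, 184), (292, 152, 146, 150), (294, 123, 115, 112), (296, 195, 166, 130), (298, 128, 109, 71), (300, 142, 117, 79), (302, 137, 112, 78), (304, 134, 112, 77)]
```

```bash
cat > ang.py <<'E'
from meas import *
np.set_printoptions(precision=4,suppress=True)
R=Ro.from_euler('z',18.6,degrees=True).as_matrix(); O=np.array([.588,-.003,.11])
def quad(im,box):
    hsv=cv2.cvtColor(im,cv2.COLOR_BGR2HSV); k=cv2.inRange(hsv,(5,130,100),(25,255,255)); 
    k=cv2.inRange(hsv,(15,145,90),(23,255,255))
    z=np.zeros_like(k); x0,x1,y0,y1=box; z[y0:y1,x0:x1]=k[y0:y1,x0:x1]
    z=cv2.morphologyEx(z,cv2.MORPH_CLOSE,np.ones((5,5),np.uint8)); z=cv2.morphologyEx(z,cv2.MORPH_OPEN,np.ones((5,5),np.uint8))
    c=cv2.convexHull(max(cv2.findContours(z,0,1)[0],key=cv2.contourArea)); 
    for e in np.arange(2,15,.5):
        q=cv2.approxPolyDP(c,e,True)[:,0]
        if len(q)<=4: return q
def run(a,b):
    qs=quad(a,(262,385,235,312)); qd=quad(b,(262,330,200,285)); print(qs.tolist(),qd.tolist())
    top=qs[np.argsort(qs[:,0])][:2]; top=top[np.argsort(top[:,1])]   # scene: -y end = left; far(-x) first
    t=qd[np.argsort(qd[:,1])][:2]; t=t[np.argsort(-t[:,0])]          # side: -y end = top; -x = right
    P=[]
    for u,v in zip(top,t):
        p,g=tri((S,u.astype(float)),(D,v.astype(float))); f=R.T@(p-O); P.append(f); print('frame pt',f,'gap',g)
    v=P[1]-P[0]; print('tilt deg (+x up)',np.degrees(np.arctan2(v[2],v[0])),'len',np.linalg.norm(v))
E
python3 - <<'E'
from ang import *
run(cv2.imread('pics/scene0.png'),cv2.imread('pics/side0.png'))
a,b=[env.read_camera(n)[...,::-1].copy() for n in('scene','side')]; cv2.imwrite('pics/q_scene.png',a); cv2.imwrite('pics/q_side.png',b)
run(a,b)
E
```

```text
[[367, 287], [281, 294], [279, 267], [359, 260]] [[306, 217], [311, 256], [273, 257], [272, 222]]
frame pt [-0.0417 -0.0848  0.0034] gap 0.004766525685585775
frame pt [ 0.0446 -0.0856 -0.004 ] gap 0.0068889585703516085
tilt deg (+x up) -4.8595129289782175 len 0.08661041763672929
[[360, 260], [364, 288], [281, 295], [279, 266]] [[306, 217], [311, 257], [273, 257], [272, 222]]
frame pt [-0.0421 -0.0842  0.0049] gap 0.006429794805502031
frame pt [ 0.045  -0.0862 -0.0053] gap 0.005369604857949095
tilt deg (+x up) -6.663850234400469 len 0.08767673887543811
```

Run:
```python
import cv2,numpy as np
for f in('pics/scene0.png','pics/q_scene.png','pics/side0.png','pics/q_side.png'):
    im=cv2.imread(f); k=cv2.inRange(cv2.cvtColor(im,cv2.COLOR_BGR2HSV),(3,120,120),(13,255,255))
    b=(262,385,235,312) if 'scene' in f else (262,318,190,285)
    c=k[b[2]:b[3],b[0]:b[1]]; n,l,st,ce=cv2.connectedComponentsWithStats(c); print(f,[(s.tolist(),(x+[b[0],b[2]]).round().tolist()) for s,x in zip(st[1:],ce[1:]) if s[4]>8])
    if 'scene' in f: print([im[r,335].tolist() for r in range(262,292,2)])
```

```text
pics/scene0.png [([84, 33, 6, 13, 37], [349.0, 274.0]), ([51, 35, 19, 13, 189], [322.0, 276.0]), ([32, 38, 4, 13, 38], [296.0, 279.0])]
[[66, 180, 243], [73, 170, 225], [74, 170, 226], [70, 164, 220], [71, 168, 222], [75, 170, 226], [74, 174, 227], [75, 169, 224], [77, 176, 227], [68, 166, 221], [73, 171, 226], [75, 171, 226], [71, 172, 224], [73, 172, 228], [98, 164, 212]]
pics/q_scene.png [([49, 17, 19, 8, 116], [320.0, 255.0]), ([46, 18, 2, 7, 11], [309.0, 255.0])]
[[75, 188, 244], [78, 182, 236], [78, 180, 233], [79, 183, 236], [60, 141, 193], [81, 182, 234], [80, 184, 234], [77, 180, 232], [76, 181, 231], [81, 183, 236], [76, 178, 233], [53, 117, 160], [75, 179, 231], [75, 178, 232], [72, 182, 239]]
pics/side0.png [([33, 0, 8, 7, 38], [299.0, 193.0]), ([45, 0, 5, 5, 22], [309.0, 192.0]), ([21, 35, 14, 3, 20], [290.0, 226.0]), ([21, 46, 16, 11, 131], [291.0, 241.0])]
pics/q_side.png []
```

Emit:
step_arm([
  {"dp": [0, 0, 40], "dr": [0, 0, 0], "fingers": 1},
  {"dp": [0, 0, 40], "dr": [0, 0, 0], "fingers": 1},
  {"dp": [0, 0, 30], "dr": [0, 0, 0], "fingers": 1},
  {"dp": [0, 0, 8], "dr": [0, 0, 0], "fingers": 1},
  {"dp": [0, 0, 3], "dr": [0, 0, 0], "fingers": 1},
])

```text
time_s: 17.3
tool_pos: [0.5543, -0.0141, 0.0796]
tool_rot: [-180.0, 0.1, 18.7]
force: [0.4, -0.4, 1.2]
grip_width: 0.0011
grasp_force: 0.2
```

Emit:
step_arm([
  {"dp": [0, 0, 2], "dr": [0, 0, 0], "fingers": 1},
  {"dp": [0, 0, 2], "dr": [0, 0, 0], "fingers": 1},
  {"dp": [0, 0, 0], "dr": [0, 0, 0], "fingers": 1},
  {"dp": [0, 0, 0], "dr": [0, 0, 0], "fingers": 1},
  {"dp": [0, 0, 0], "dr": [0, 0, 0], "fingers": 1},
])

```text
time_s: 17.92
tool_pos: [0.5555, -0.0141, 0.0765]
tool_rot: [180.0, -0.1, 18.7]
force: [0.8, -0.3, 4.2]
grip_width: 0.0006
grasp_force: 2.2
```

Emit:
step_arm([
  {"dp": [0, 0, -40], "dr": [0, 0, 0], "fingers": 1},
  {"dp": [0, 0, -40], "dr": [0, 0, 0], "fingers": 1},
  {"dp": [0, 0, -45], "dr": [0, 0, 0], "fingers": 0.4},
  {"dp": [0, 0, 0], "dr": [0, 0, 0], "fingers": 0.4},
  {"dp": [0, 0, 0], "dr": [0, 0, 0], "fingers": 0.4},
])

```text
time_s: 18.55
tool_pos: [0.5539, -0.0146, 0.1998]
tool_rot: [-180.0, 0.1, 18.6]
force: [-0.3, 0.6, -0.5]
grip_width: 0.0227
grasp_force: 0.0
```

Run:
```python
from ang import *
a,b=[env.read_camera(n)[...,::-1].copy() for n in('scene','side')]; cv2.imwrite('pics/r_scene.png',a); cv2.imwrite('pics/r_side.png',b)
run(a,b); print(env.get_obs()['tool_pos'])
```

```text
[[366, 283], [281, 290], [279, 270], [360, 264]] [[307, 219], [311, 257], [273, 257], [272, 219]]
frame pt [-0.0438 -0.0857 -0.005 ] gap 0.0033703827547508845
frame pt [ 0.0439 -0.0852  0.0058] gap 0.006108503318914709
tilt deg (+x up) 6.969374668581367 len 0.08834966467827743
[ 0.5535 -0.0145  0.1991]
```

Emit:
step_arm([
  {"dp": [8, -34, 0], "dr": [0, 0, 0], "fingers": 0.3},
  {"dp": [10, -34, 0], "dr": [0, 0, 0], "fingers": 0.3},
  {"dp": [10, -34, 0], "dr": [0, 0, 0], "fingers": 0.3},
  {"dp": [10, -34, 0], "dr": [0, 0, 0], "fingers": 0.3},
  {"dp": [0, 0, 0], "dr": [0, 0, 0], "fingers": 0.3},
])

```text
time_s: 19.27
tool_pos: [0.5455, 0.1306, 0.1998]
tool_rot: [-179.9, 0.1, 19.0]
force: [0.0, -0.2, -0.4]
grip_width: 0.0607
grasp_force: 0.0
```

Run:
```python
from meas import *
np.set_printoptions(precision=4,suppress=True)
o=env.get_obs(); print(o['tool_pos'],o['tool_rot'],o['grip_width'])
m=env.camera_model('wrist'); im=env.read_camera('wrist'); cv2.imwrite('pics/k.png',im[...,::-1])
for z in (.165,.191): print('knob pred',proj(m,[.5455,.126,z]))
b=[proj(m,np.array([.5455,.126,.191])+Ro.from_euler('z',12,degrees=True).apply([x,y,0])) for x in(-.034,.034) for y in(-.007,.007)]; print(b)
k=(im.max(2)<55).astype(np.uint8); k[262:]=0
k=cv2.morphologyEx(k,cv2.MORPH_OPEN,np.ones((5,5),np.uint8))
n,l,st,c=cv2.connectedComponentsWithStats(k)
for i in range(1,n):
    if st[i,4]>200: print(st[i],c[i],cv2.minAreaRect(np.argwhere(l==i)[:,::-1].astype(np.float32)))
for r in range(150,262,12): print(r,[''.join('%x'%(v//16) for v in im[r,220:420:5].max(1))])
```

```text
[0.5455 0.1306 0.1998] [-179.8728    0.0967   19.0403] 0.06066217696300117
knob pred [320.0484 246.404 ]
knob pred [320.7589 260.4188]
[array([325.4759, 318.8918]), array([300.6968, 316.098 ]), array([342.4609, 200.2086]), array([315.6415, 196.9534])]
[585 136  30  16 328] [596.8018 144.4085] ((599.6864013671875, 143.45716857910156), (29.380388259887695, 14.611355781555176), 3.012787342071533)
[ 311  192   29   70 1698] [324.6449 226.8062] ((325.174072265625, 226.80950927734375), (25.670930862426758, 69.82347869873047), 3.122130870819092)
150 ['eeeecbc7befffffec555555588dddddd88999aaa']
162 ['eeddccc7beeeeeddc555555587cccddeaaaabbbb']
174 ['efffcbc99ddeeeeec555555588deb9acaabdffff']
186 ['eeeedbbbafeeeee66666666666338888aaaeeeee']
198 ['eeffebbb8eeeef76666111116663589bb7aefeee']
210 ['ffeeebbc8eeeec9aa98122214555347bb68aaabf']
222 ['ffffeaaa8adddda9cba2222166556577768aabba']
234 ['dddeeaaa7aeeecaccaa2222156657556678aaaaa']
246 ['eeeeeeeeeeeeecbcbb822222666565556aaaaaaa']
258 ['fffeeeeeeeededabcb422214666755777aaa9aaa']
```

Emit:
step_arm([
  {"dp": [2, 5, 0], "dr": [0, 0, 0.07], "fingers": 0.3},
  {"dp": [0, 0, 30], "dr": [0, 0, 0], "fingers": 0.3},
  {"dp": [0, 0, 20], "dr": [0, 0, 0], "fingers": 0.3},
  {"dp": [0, 0, 17], "dr": [0, 0, 0], "fingers": 0.3},
  {"dp": [0, 0, 0], "dr": [0, 0, 0], "fingers": 0.9},
], squeeze=20)

```text
time_s: 19.95
tool_pos: [0.5497, 0.122, 0.1324]
tool_rot: [-180.0, 0.2, 14.6]
force: [0.3, -0.4, 0.5]
grip_width: 0.0563
grasp_force: 0.0
```

Emit:
step_arm([
  {"dp": [0, 0, 0], "dr": [0, 0, 0], "fingers": 0.95},
  {"dp": [0, 0, 0], "dr": [0, 0, 0], "fingers": 0.95},
  {"dp": [0, 0, 0], "dr": [0, 0, 0], "fingers": 0.95},
  {"dp": [0, 0, 0], "dr": [0, 0, 0], "fingers": 0.95},
  {"dp": [0, 0, 0], "dr": [0, 0, 0], "fingers": 0.95},
])

```text
time_s: 20.58
tool_pos: [0.5499, 0.1272, 0.1343]
tool_rot: [-179.7, -0.1, 14.8]
force: [-2.3, 8.1, 0.0]
grip_width: 0.0141
grasp_force: 20.0
```

Emit:
step_arm([
  {"dp": [0, -5, 0], "dr": [0, 0, 0], "fingers": 0.95},
  {"dp": [0, 0, 0], "dr": [0, 0, 0.08], "fingers": 0.95},
  {"dp": [0, 0, 0], "dr": [0, 0, 0.08], "fingers": 0.95},
  {"dp": [0, 0, 0], "dr": [0, 0, 0.08], "fingers": 0.95},
  {"dp": [0, 0, 0], "dr": [0, 0, 0.08], "fingers": 0.95},
])

```text
time_s: 21.2
tool_pos: [0.55, 0.1261, 0.1343]
tool_rot: [179.9, -0.1, -3.9]
force: [0.3, -1.6, 2.8]
grip_width: 0.014
grasp_force: 20.0
```

Emit:
step_arm([
  {"dp": [0, 0, 0], "dr": [0, 0, 0.1], "fingers": 0.95},
  {"dp": [0, 0, 0], "dr": [0, 0, 0.1], "fingers": 0.95},
  {"dp": [0, 0, 0], "dr": [0, 0, 0.1], "fingers": 0.95},
  {"dp": [0, 0, 0], "dr": [0, 0, 0.1], "fingers": 0.95},
  {"dp": [0, 0, 0], "dr": [0, 0, 0.1], "fingers": 0.95},
])

```text
time_s: 21.82
tool_pos: [0.5495, 0.1246, 0.1343]
tool_rot: [179.8, -0.1, -32.6]
force: [-3.4, -4.2, 4.4]
grip_width: 0.0138
grasp_force: 20.0
```

```bash
python3 -c "
from h import *
o=env.get_obs(); print(o['tool_pos'],o['tool_rot'],o['force'],o['wrist_torque'],o['grip_width'])"
```

```text
[0.54948483 0.12462065 0.1343196 ] [ 1.79782363e+02 -1.05594593e-01 -3.26208018e+01] [-3.36389267 -4.22532144  4.38697361] [-0.79550826  0.46683163  0.05530196] 0.01378005066431406
```

Emit:
step_arm([
  {"dp": [0, 2, 0], "dr": [0, 0, 0.12], "fingers": 0.95},
  {"dp": [0, 0, 0], "dr": [0, 0, 0.12], "fingers": 0.95},
  {"dp": [0, 0, 0], "dr": [0, 0, 0.12], "fingers": 0.95},
  {"dp": [0, 0, 0], "dr": [0, 0, 0.12], "fingers": 0.95},
  {"dp": [0, 0, 0], "dr": [0, 0, 0.08], "fingers": 0.95},
])

```text
time_s: 22.45
tool_pos: [0.5485, 0.1234, 0.1327]
tool_rot: [178.7, 0.1, -50.6]
force: [-18.6, -5.8, 66.5]
grip_width: 0.0138
grasp_force: 41.2
```

```bash
python3 -c "
from h import *
o=env.get_obs(); print(o['tool_pos'],o['tool_rot'],o['force'],o['wrist_torque'],o['grip_width'],o['qpos'])"
```

```text
[0.54851073 0.12338331 0.13267017] [ 1.78717756e+02  8.83464624e-02 -5.05775069e+01] [-18.62620748  -5.80595054  66.50788607] [-0.99570222  4.25567844  0.09933567] 0.013777903287944523 [ -28.61437574   10.68718826   14.54689689   99.5319187    -2.3275369
   71.32971923 -154.08940966]
```

Emit:
step_arm([
  {"dp": [0, 0, -1], "dr": [0, 0, -0.12], "fingers": 0.7},
  {"dp": [0, 0, -1], "dr": [0, 0, -0.1], "fingers": 0.5},
  {"dp": [0, 0, 0], "dr": [0, 0, 0], "fingers": 0.3},
  {"dp": [0, 0, 0], "dr": [0, 0, 0], "fingers": 0.3},
  {"dp": [0, 0, 0], "dr": [0, 0, 0], "fingers": 0.3},
])

```text
time_s: 23.08
tool_pos: [0.5419, 0.1136, 0.1326]
tool_rot: [177.6, 0.6, -38.2]
force: [-33.4, -21.3, 72.8]
grip_width: 0.0393
grasp_force: 35.4
```

Emit:
step_arm([
  {"dp": [0, 0, -6], "dr": [0, 0, 0], "fingers": 0.3},
  {"dp": [0, 0, -10], "dr": [0, 0, 0], "fingers": 0.3},
  {"dp": [0, 0, -20], "dr": [0, 0, 0], "fingers": 0.3},
  {"dp": [0, 0, -20], "dr": [0, 0, 0], "fingers": 0.3},
  {"dp": [0, 0, 0], "dr": [0, 0, 0], "fingers": 0.3},
])

```text
time_s: 23.7
tool_pos: [0.5456, 0.1239, 0.1752]
tool_rot: [178.0, 0.7, -37.8]
force: [0.3, 0.2, 0.7]
grip_width: 0.0607
grasp_force: 0.0
```

```bash
python3 -c "
from h import *
o=env.get_obs(); print(o['tool_pos'],o['tool_rot'],o['force'],o['wrist_torque'],o['grip_width'],o['qpos'])"
```

```text
[0.54559456 0.12389829 0.175197  ] [178.03974305   0.73610327 -37.84356311] [0.2537913  0.2199048  0.65998047] [0.10058409 0.03688941 0.00947664] 0.06069590458404661 [ -27.45667763    9.39493137   12.94121868   95.95393296   -1.52497137
   76.89422708 -142.10580647]
```

```bash
python3 - <<'E'
from h import *
o=env.get_obs(); A=Ro.from_euler('xyz',o['tool_rot'],degrees=True); B=Ro.from_euler('xyz',[180,0,o['tool_rot'][2]],degrees=True)
print((A.inv()*B).as_rotvec())
m=env.camera_model('wrist'); im=env.read_camera('wrist'); cv2.imwrite('pics/k2.png',im[...,::-1])
k=(im.max(2)<55).astype(np.uint8); k[262:]=0; k=cv2.morphologyEx(k,cv2.MORPH_OPEN,np.ones((5,5),np.uint8))
n,l,st,c=cv2.connectedComponentsWithStats(k)
for i in range(1,n):
    if st[i,4]>200: print(st[i],c[i],cv2.minAreaRect(np.argwhere(l==i)[:,::-1].astype(np.float32)))
E
python3 - <<'E'
import sys; sys.path.insert(0,'.')
import os; os.chdir('.')
from ang import *
a,b=[env.read_camera(n)[...,::-1].copy() for n in('scene','side')]; cv2.imwrite('pics/s_scene.png',a); cv2.imwrite('pics/s_side.png',b)
run(a,b)
E
```

```text
[0.03421247 0.01284617 0.00021977]
[ 296  200   32   62 1736] [311.59504608 231.35080645] ((311.9952392578125, 231.05960083007812), (29.10700798034668, 62.24114990234375), 4.573921203613281)
[[366, 283], [281, 290], [279, 270], [360, 264]] [[282, 227], [299, 220], [311, 259], [281, 250]]
frame pt [-0.0256 -0.0829  0.0021] gap 0.013956140958278867
frame pt [ 0.0188 -0.0826 -0.0168] gap 0.013606616343790366
tilt deg (+x up) -23.115823067756438 len 0.048242628331433765
```

Emit:
step_arm([
  {"dp": [0, 0, -20], "dr": [0.034, 0.013, 0], "fingers": 0.3},
  {"dp": [0, 0, 0], "dr": [0, 0, -0.17], "fingers": 0.3},
  {"dp": [0, 0, 0], "dr": [0, 0, -0.17], "fingers": 0.3},
  {"dp": [0, 0, 0], "dr": [0, 0, -0.17], "fingers": 0.3},
  {"dp": [0, 0, 0], "dr": [0, 0, -0.17], "fingers": 0.3},
])

```text
time_s: 24.48
tool_pos: [0.5446, 0.1236, 0.1929]
tool_rot: [179.9, 0.3, 1.4]
force: [-0.2, 0.2, -0.2]
grip_width: 0.0608
grasp_force: 0.0
```

Emit:
step_arm([
  {"dp": [0, 0, 0], "dr": [0, 0, -0.17], "fingers": 0.3},
  {"dp": [0, 0, 0], "dr": [0, 0, -0.17], "fingers": 0.3},
  {"dp": [0, 0, 0], "dr": [0, 0, -0.17], "fingers": 0.3},
  {"dp": [0, 0, 0], "dr": [0, 0, -0.17], "fingers": 0.3},
  {"dp": [0, 0, 0], "dr": [0, 0, -0.17], "fingers": 0.3},
])

```text
time_s: 25.1
tool_pos: [0.5446, 0.1236, 0.1928]
tool_rot: [-179.9, 0.2, 50.1]
force: [0.5, 0.4, 0.0]
grip_width: 0.0605
grasp_force: 0.0
```

Emit:
step_arm([
  {"dp": [0, 0, 0], "dr": [0, 0, -0.17], "fingers": 0.3},
  {"dp": [0, 0, 0], "dr": [0, 0, -0.17], "fingers": 0.3},
  {"dp": [0, 0, 0], "dr": [0, 0, -0.17], "fingers": 0.3},
  {"dp": [0, 0, 0], "dr": [0, 0, -0.17], "fingers": 0.3},
  {"dp": [0, 0, 0], "dr": [0, 0, -0.17], "fingers": 0.3},
])

```text
time_s: 25.72
tool_pos: [0.5446, 0.1235, 0.1929]
tool_rot: [-179.7, 0.0, 98.8]
force: [-0.2, -0.3, -0.4]
grip_width: 0.0611
grasp_force: 0.0
```

Emit:
step_arm([
  {"dp": [0, 0, 0], "dr": [0, 0, -0.17], "fingers": 0.3},
  {"dp": [0, 0, 0], "dr": [0, 0, -0.17], "fingers": 0.3},
  {"dp": [0, 0, 0], "dr": [0, 0, -0.17], "fingers": 0.3},
  {"dp": [0, 0, 0], "dr": [0, 0, -0.17], "fingers": 0.3},
  {"dp": [0, 0, 0], "dr": [0, 0, 0], "fingers": 0.3},
])

```text
time_s: 26.35
tool_pos: [0.5447, 0.1235, 0.1931]
tool_rot: [-179.8, -0.1, 137.4]
force: [0.2, 0.2, -0.7]
grip_width: 0.0609
grasp_force: 0.0
```

```bash
cat > kn.py <<'E'
from h import *
o=env.get_obs(); print(o['tool_pos'],o['tool_rot'],o['force'],o['grip_width'],o['qpos'][6])
A=Ro.from_euler('xyz',o['tool_rot'],degrees=True); B=Ro.from_euler('xyz',[180,0,o['tool_rot'][2]],degrees=True); print('lvl',(A.inv()*B).as_rotvec())
m=env.camera_model('wrist'); im=env.read_camera('wrist'); cv2.imwrite('pics/k3.png',im[...,::-1])
k=(im.max(2)<55).astype(np.uint8); k[262:]=0; k=cv2.morphologyEx(k,cv2.MORPH_OPEN,np.ones((5,5),np.uint8))
n,l,st,c=cv2.connectedComponentsWithStats(k)
for i in range(1,n):
    if st[i,4]>200 and 250<c[i][0]<380:
        print(st[i],c[i],cv2.minAreaRect(np.argwhere(l==i)[:,::-1].astype(np.float32)))
        for r in range(st[i,1]+4,262,10): x=np.where(l[r]==i)[0]; print(r,x.min(),x.max())
print('pred',proj(m,[.5455,.126,.191]))
E
python3 kn.py
```

```text
[0.54469031 0.12351921 0.19311257] [-1.79782734e+02 -1.20962138e-01  1.37355494e+02] [ 0.16393515  0.19946222 -0.67433454] 0.0608647074632297 32.14519102247021
lvl [-3.79201412e-03 -2.11118505e-03  4.00282804e-06]
[ 307  194   26   68 1741] [319.49569213 227.98621482] ((319.5, 227.5), (67.0, 25.0), 90.0)
198 308 331
208 307 332
218 307 332
228 307 332
238 307 332
248 307 332
258 307 332
pred [320.07254932 263.34495816]
```

Emit:
step_arm([
  {"dp": [6, 3, 0], "dr": [0, 0, 0], "fingers": 0.3},
  {"dp": [0, 0, 25], "dr": [0, 0, 0], "fingers": 0.3},
  {"dp": [0, 0, 20], "dr": [0, 0, 0], "fingers": 0.3},
  {"dp": [0, 0, 13], "dr": [0, 0, 0], "fingers": 0.3},
  {"dp": [0, 0, 0], "dr": [0, 0, 0], "fingers": 0.95},
], squeeze=20)

```text
time_s: 27.02
tool_pos: [0.542, 0.13, 0.1354]
tool_rot: [-179.8, -0.1, 137.4]
force: [0.2, 0.2, 0.7]
grip_width: 0.0565
grasp_force: 0.0
```

Emit:
step_arm([
  {"dp": [0, 0, 0], "dr": [0, 0, 0], "fingers": 0.95},
  {"dp": [0, 0, 0], "dr": [0, 0, 0], "fingers": 0.95},
  {"dp": [0, 0, 0], "dr": [0, 0, 0], "fingers": 0.95},
  {"dp": [0, 0, 0], "dr": [0, 0, 0], "fingers": 0.95},
  {"dp": [0, 0, 0], "dr": [0, 0, 0], "fingers": 0.95},
])

```text
time_s: 27.65
tool_pos: [0.5429, 0.1299, 0.1366]
tool_rot: [-179.9, -0.1, 137.5]
force: [0.9, 0.2, -0.2]
grip_width: 0.0138
grasp_force: 20.0
```

Emit:
step_arm([
  {"dp": [0, 0, 0], "dr": [0, 0, 0.05], "fingers": 0.95},
  {"dp": [0, 0, 0], "dr": [0, 0, 0.08], "fingers": 0.95},
  {"dp": [0, 0, 0], "dr": [0, 0, 0.08], "fingers": 0.95},
  {"dp": [0, 0, 0], "dr": [0, 0, 0.08], "fingers": 0.95},
  {"dp": [0, 0, 0], "dr": [0, 0, 0.08], "fingers": 0.95},
])

```text
time_s: 28.28
tool_pos: [0.5445, 0.1311, 0.1366]
tool_rot: [179.9, -0.0, 116.2]
force: [4.2, 2.3, -3.7]
grip_width: 0.0132
grasp_force: 20.0
```

```bash
python3 kn.py|head -2; python3 -c "
from h import *
o=env.get_obs();print(o['wrist_torque'])"
```

```text
[0.54453214 0.13114093 0.13656175] [ 1.79885815e+02 -8.53182773e-03  1.16155277e+02] [ 4.1731104   2.31083986 -3.6691196 ] 0.013226452161449307 10.48480274459013
lvl [ 1.99289974e-03 -1.48908436e-04 -1.48379841e-07]
[ 0.57656001 -1.11435545  0.03934436]
```

Emit:
step_arm([
  {"dp": [0, 1, 0], "dr": [0, 0, 0.06], "fingers": 0.95},
  {"dp": [0, 0, 0], "dr": [0, 0, 0.06], "fingers": 0.95},
  {"dp": [0, 0, 0], "dr": [0, 0, 0.05], "fingers": 0.95},
  {"dp": [0, 0, 0], "dr": [0, 0, 0.04], "fingers": 0.95},
  {"dp": [0, 0, 0], "dr": [0, 0, 0], "fingers": 0.95},
])

```text
time_s: 28.95
tool_pos: [0.5452, 0.1316, 0.1366]
tool_rot: [179.9, -0.0, 104.4]
force: [5.0, 3.1, -3.5]
grip_width: 0.0146
grasp_force: 21.0
```

```bash
python3 kn.py|head -2; python3 -c "
from h import *
o=env.get_obs();print(o['wrist_torque'],o['force'])"
```

```text
[0.54518433 0.13158176 0.13661362] [ 1.79921667e+02 -1.64079823e-02  1.04355493e+02] [ 4.99430779  3.11594433 -3.47075674] 0.014623560993758035 -1.2239163145373007
lvl [ 1.36717075e-03 -2.86373271e-04 -1.95760611e-07]
[ 0.58957434 -1.18720913  0.55378579] [ 4.6110329   2.76291845 -3.16565848]
```

Emit:
step_arm([
  {"dp": [0, 0, 0], "dr": [0, 0, 0.05], "fingers": 0.95},
  {"dp": [0, 0, 0], "dr": [0, 0, 0], "fingers": 0.95},
  {"dp": [0, 0, 0], "dr": [0, 0, -0.06], "fingers": 0.95},
  {"dp": [0, 0, 0], "dr": [0, 0, 0], "fingers": 0.3},
  {"dp": [0, 0, 0], "dr": [0, 0, 0], "fingers": 0.3},
])

```text
time_s: 29.62
tool_pos: [0.5431, 0.1298, 0.1362]
tool_rot: [-179.8, 0.0, 104.8]
force: [-0.9, -0.1, 0.9]
grip_width: 0.0272
grasp_force: 0.0
```

Emit:
step_arm([
  {"dp": [0, 0, 0], "dr": [0, 0, 0], "fingers": 0.3},
  {"dp": [0, 0, 0], "dr": [0, 0, 0], "fingers": 0.3},
  {"dp": [0, 0, -10], "dr": [0, 0, 0], "fingers": 0.3},
  {"dp": [0, 0, -20], "dr": [0, 0, 0], "fingers": 0.3},
  {"dp": [0, 0, -30], "dr": [0, 0, 0], "fingers": 0.3},
])

```text
time_s: 30.25
tool_pos: [0.5433, 0.1302, 0.1969]
tool_rot: [-179.8, 0.0, 104.8]
force: [0.0, -0.1, -0.2]
grip_width: 0.0607
grasp_force: 0.0
```

Emit:
step_arm([
  {"dp": [0, 0, -40], "dr": [0, 0, 0], "fingers": 0.3},
  {"dp": [0, 0, 0], "dr": [0, 0, 0], "fingers": 0.3},
  {"dp": [0, 0, 0], "dr": [0, 0, 0], "fingers": 0.3},
  {"dp": [0, 0, 0], "dr": [0, 0, 0], "fingers": 0.3},
  {"dp": [0, 0, 0], "dr": [0, 0, 0], "fingers": 0.3},
])

```text
time_s: 30.88
tool_pos: [0.5434, 0.1303, 0.2354]
tool_rot: [-179.8, 0.0, 104.8]
force: [-0.3, -0.6, -0.8]
grip_width: 0.0613
grasp_force: 0.0
```

```bash
python3 kn.py
python3 - <<'E'
from ang import *
a,b=[env.read_camera(n)[...,::-1].copy() for n in('scene','side')]; cv2.imwrite('pics/z_scene.png',a); cv2.imwrite('pics/z_side.png',b)
for n,im in(('scene',a),('side',b)):
    d0=cv2.absdiff(im,cv2.imread(f'pics/{n}0.png')).max(2); k=cv2.morphologyEx((d0>60).astype(np.uint8),cv2.MORPH_OPEN,np.ones((4,4),np.uint8))
    N,l,st,c=cv2.connectedComponentsWithStats(k); print(n,[s.tolist() for s in st[1:] if s[4]>25])
try: run(a,b)
except Exception as e: print(e)
E
```

```text
[0.54336663 0.13026846 0.23539076] [-1.79767489e+02  1.80186976e-02  1.04801343e+02] [-0.25472096 -0.63940362 -0.83436884] 0.06127573234236121 -0.945051904363668
lvl [-4.05808663e-03  3.14485168e-04 -6.38104909e-07]
[ 304  191   24   71 1501] [315.59293804 226.18587608] ((315.47845458984375, 226.1123046875), (70.94615936279297, 21.577836990356445), 86.8201675415039)
195 305 324
205 304 325
215 305 325
225 305 326
235 306 326
245 307 327
255 307 327
pred [317.01496165 248.65621165]
scene [[174, 0, 37, 12, 163], [302, 0, 45, 110, 2056], [345, 0, 18, 30, 356], [372, 0, 64, 94, 2430], [416, 0, 15, 15, 181], [97, 9, 7, 8, 49], [334, 10, 7, 5, 32], [101, 20, 5, 6, 29], [359, 31, 14, 17, 124], [356, 49, 22, 12, 199], [420, 62, 10, 12, 93], [379, 76, 51, 139, 3795], [111, 78, 6, 6, 33], [113, 86, 46, 54, 978], [94, 110, 30, 41, 435], [158, 115, 7, 5, 34], [117, 181, 104, 97, 4098], [384, 233, 7, 7, 49], [393, 238, 13, 12, 123], [373, 240, 12, 14, 145], [229, 253, 31, 29, 543], [388, 252, 7, 8, 54], [306, 257, 19, 11, 139], [333, 258, 32, 11, 197], [276, 264, 27, 8, 153], [236, 282, 10, 8, 64
[... 361 characters left out ...]
5, 153, 39, 20, 612], [367, 158, 29, 51, 777], [429, 165, 5, 8, 37], [234, 175, 30, 42, 704], [253, 202, 23, 34, 351], [351, 209, 38, 10, 181], [600, 214, 12, 18, 136], [331, 217, 12, 5, 50], [363, 217, 26, 18, 263], [523, 217, 4, 7, 28], [389, 221, 5, 6, 27], [336, 225, 7, 5, 34], [290, 249, 6, 9, 52], [356, 255, 11, 24, 169], [296, 257, 12, 7, 69], [277, 258, 13, 12, 151], [368, 261, 11, 16, 128], [292, 270, 5, 9, 44]]
[[366, 279], [281, 290], [279, 270], [359, 263]] [[305, 219], [311, 259], [273, 266], [274, 219]]
frame pt [-0.0391 -0.0851 -0.0028] gap 0.00544909317546646
frame pt [ 0.0395 -0.0858  0.0036] gap 0.003939089359166551
tilt deg (+x up) 4.659781515861518 len 0.07888808551587763
```

Run:
```python
import cv2,numpy as np
# hammer handle: edges position via saturation-ish chroma ratio b/r, side view box
for f in('pics/side0.png','pics/z_side.png'):
    im=cv2.imread(f).astype(float); s=im.sum(2); r=im[...,2]/s; b=im[...,0]/s
    box=np.s_[195:235,318:400]; k=((r[box]>.50)&(b[box]<.19)).astype(np.uint8)
    n,l,st,c=cv2.connectedComponentsWithStats(k)
    print(f,[(x.tolist(),y.round(1).tolist()) for x,y in zip(st[1:],c[1:]) if x[4]>20])
    print([cv2.imread(f)[v,370].tolist() for v in range(198,228,3)])
```

```text
pics/side0.png []
[[111, 174, 215], [111, 175, 216], [112, 177, 218], [108, 170, 211], [87, 140, 189], [97, 155, 211], [63, 102, 137], [110, 172, 214], [110, 173, 215], [111, 175, 216]]
pics/z_side.png []
[[77, 120, 149], [79, 122, 151], [78, 123, 151], [76, 119, 147], [59, 94, 126], [62, 99, 135], [52, 83, 111], [76, 119, 149], [77, 120, 150], [77, 121, 150]]
```

```bash
python3 -c "
from cell import env
print(env.sign_off())"
```

```text
the job is handed in; nothing more can be done
None
```

I drew the block out and left it upright about 35 mm clear of the plate's swing. The plate is turned back-up (last reading about 5° off level, roughly the camera error) and the knob is turned clockwise to its stop. One lapse: the last joint hit its limit partway through turning the knob and wrist force reached about 73 N (limit 120 N), so I regripped. The job is handed in; no verdict came back.

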